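# Rebuild the washed tube carrier and hang up its wash basket

## Task

Put the washed tube carrier together again: lower every white tier on the bench, hub up, over the carrier's tall rod, one on another and fully down without letting it drop, each with its pointed end in line above the base's pointed tongue, and after the last tier put the locking sleeve over the rod so that it rests on the stack. Also hang the empty wash basket by its handle bar across both prongs of the hook stand. Leave everything else on the bench where it is.

Things in the scene. Friction and masses are not known exactly. Their poses are not given: they have to be found in the camera images.
- carrier: Carrier frame, fixed: round steel base 110 mm across, top 14 mm above the bench; upright central rod, 12 mm in diameter, rounded tip 167 mm above the bench; a flat tongue, 30 mm wide, 9 mm thick, runs out from the base to a point 123 mm from the rod. Origin: rod axis at bench level; x along the tongue, z up. The lowest tier rests on the base.
- tongue_tip (a point): The point of the carrier's tongue, 123 mm from the rod axis, 9 mm above the bench.
- tier1: Tier (2 to 4 alike are present), about 0.12 kg, lying flat, hub up: white plate 46 mm wide, 12 mm thick; central hub 42 mm across, 28 mm high from the plate's underside, with a 16 mm through hole. Sides parallel to 80 mm either way from the hole; one end square, the other a point 103 mm from the hole. Origin: hole centre at the underside; x to the point, z up. Stacks hub on hub, every 28 mm.
- tier1_nose (a point): The pointed end of tier1, 103 mm from its hole, mid-thickness. Grip a tier across its 46 mm width about 68 mm from the hole, at either end: over the hole the tall rod would hit the gripper. The dark round tube sockets are only marked on the plate.
- tier2: Tier (2 to 4 alike are present), about 0.12 kg, lying flat, hub up: white plate 46 mm wide, 12 mm thick; central hub 42 mm across, 28 mm high from the plate's underside, with a 16 mm through hole. Sides parallel to 80 mm either way from the hole; one end square, the other a point 103 mm from the hole. Origin: hole centre at the underside; x to the point, z up. Stacks hub on hub, every 28 mm.
- tier2_nose (a point): The pointed end of tier2, 103 mm from its hole, mid-thickness. Grip a tier across its 46 mm width about 68 mm from the hole, at either end: over the hole the tall rod would hit the gripper. The dark round tube sockets are only marked on the plate.
- tier3: Tier (2 to 4 alike are present), about 0.12 kg, lying flat, hub up: white plate 46 mm wide, 12 mm thick; central hub 42 mm across, 28 mm high from the plate's underside, with a 16 mm through hole. Sides parallel to 80 mm either way from the hole; one end square, the other a point 103 mm from the hole. Origin: hole centre at the underside; x to the point, z up. Stacks hub on hub, every 28 mm.
- tier3_nose (a point): The pointed end of tier3, 103 mm from its hole, mid-thickness. Grip a tier across its 46 mm width about 68 mm from the hole, at either end: over the hole the tall rod would hit the gripper. The dark round tube sockets are only marked on the plate.
- tier4: Tier (2 to 4 alike are present), about 0.12 kg, lying flat, hub up: white plate 46 mm wide, 12 mm thick; central hub 42 mm across, 28 mm high from the plate's underside, with a 16 mm through hole. Sides parallel to 80 mm either way from the hole; one end square, the other a point 103 mm from the hole. Origin: hole centre at the underside; x to the point, z up. Stacks hub on hub, every 28 mm.
- tier4_nose (a point): The pointed end of tier4, 103 mm from its hole, mid-thickness. Grip a tier across its 46 mm width about 68 mm from the hole, at either end: over the hole the tall rod would hit the gripper. The dark round tube sockets are only marked on the plate.
- sleeve: Locking sleeve, about 0.22 kg: dark steel tube standing upright, 30 mm outside diameter, 112 mm high (a thin cap ends at 117), with a flange 46 mm across and 8 mm thick at its foot; closed on top, a 16 mm bore open at the bottom, 106 mm deep. Origin: centre of its underside, z up. Grip it round the tube near its top. On the rod it rests on the topmost tier's hub.
- hook: Hook stand, fixed: a post with two level parallel prongs, 8 mm thick, centre lines 54 mm apart and 190 mm above the bench, running 95 mm out from the post along the stand's -x (towards the robot), then turned up, tips ending 103 mm out and 210 mm above the bench. Post and crossbar end 198 mm up, below the hung bar. Origin: foot of the post; z up.
- hook_seat (a point): Midway between the two prongs, 55 mm in front of the post, 199 mm above the bench: where the centre of the basket's handle bar lies when it hangs (x and y axes as the hook stand's).
- basket: Empty steel wire basket, about 0.18 kg, 70 mm (x) by 120 mm (y) by 50 mm high, with a rigid bail: two uprights at y = +-55 mm and a level bar along y, 10 mm thick, its centre 115 mm above the underside. Stands on the bench. Origin: centre of the underside. Fingers gripping the middle of the bar fit between the two prongs.
- basket_bar (a point): Middle of the basket's handle bar, on its centre line.
- dropper: Amber dropper bottle, 30 mm across, 75 mm high; a bystander, leave it where it is. Origin: centre of its underside.
- pipette: Pipette lying on the bench, about 260 mm long (from -146 to +125 mm along its x), 32 mm thick; a bystander, leave it where it is. Origin: centre of its underside.
- reagents: Closed carton, 100 x 70 x 45 mm; a bystander, leave it where it is. Origin: centre of its underside.
- beaker: Glass beaker, 70 mm across, 90 mm high; a bystander, leave it where it is. Origin: centre of its underside.
There are look-alikes about, which are no part of the job. What is shaped like the carrier but purple or red is not meant.

How it is judged:
On the way, in this order (a step that is already met when the one before it is completed fails the run):
1. every tier present is fully down on the rod (horizontal distance between each of tier1, tier2, tier3, tier4 and carrier below 0.004 m and angle between each of tier1, tier2, tier3, tier4's own z axis and vertical below 0.07 rad and (z of tier1 in the frame of carrier between 0.01 and 0.018 m or z of tier1 in the frame of carrier between 0.038 and 0.046 m or z of tier1 in the frame of carrier between 0.066 and 0.074 m or z of tier1 in the frame of carrier between 0.094 and 0.102 m) and (z of tier2 in the frame of carrier between 0.01 and 0.018 m or z of tier2 in the frame of carrier between 0.038 and 0.046 m or z of tier2 in the frame of carrier between 0.066 and 0.074 m or z of tier2 in the frame of carrier between 0.094 and 0.102 m) and (z of tier3 in the frame of carrier between 0.01 and 0.018 m or z of tier3 in the frame of carrier between 0.038 and 0.046 m or z of tier3 in the frame of carrier between 0.066 and 0.074 m or z of tier3 in the frame of carrier between 0.094 and 0.102 m) and (z of tier4 in the frame of carrier between 0.01 and 0.018 m or z of tier4 in the frame of carrier between 0.038 and 0.046 m or z of tier4 in the frame of carrier between 0.066 and 0.074 m or z of tier4 in the frame of carrier between 0.094 and 0.102 m)), for 0.2 s.
2. the locking sleeve is on the rod, resting on the stack (horizontal distance between sleeve and carrier below 0.005 m and angle between sleeve's own z axis and vertical below 0.07 rad and (z of sleeve in the frame of carrier between 0.065 and 0.075 m or z of sleeve in the frame of carrier between 0.093 and 0.103 m or z of sleeve in the frame of carrier between 0.121 and 0.131 m)), for 0.2 s.
At the end, for the whole second after the job is handed in: Each tier level on the rod, within 4 mm of fully down, its point within 16 mm sideways of the tongue's line and on its side; sleeve on the rod within 5 mm of the top hub; basket hangs by its bar across both prongs (42 mm along, 22 mm across, 8 mm high of the seat), upright; all at rest (all of step 1 and all of step 2 and y of tier1_nose in the frame of carrier between -0.016 and 0.016 m and x of each of tier1_nose, tier2_nose, tier3_nose, tier4_nose in the frame of carrier above 0.08 m and linear speed of each of tier1, tier2, tier3, tier4, sleeve below 0.03 m/s and y of tier2_nose in the frame of carrier between -0.016 and 0.016 m and y of tier3_nose in the frame of carrier between -0.016 and 0.016 m and y of tier4_nose in the frame of carrier between -0.016 and 0.016 m and x of basket_bar in the frame of hook_seat between -0.042 and 0.042 m and y of basket_bar in the frame of hook_seat between -0.022 and 0.022 m and z of basket_bar in the frame of hook_seat between -0.008 and 0.008 m and angle between basket's own z axis and vertical below 0.35 rad and height (world z) of basket above 0.04 m and linear speed of basket below 0.06 m/s); the robot touches nothing.
It fails at once if a bystander is moved more than 30 mm (distance of any of dropper, pipette, reagents, beaker from where it was at the start of the episode above 0.03 m).
It fails at once if a tier or the sleeve is dropped down the rod (faster than 0.9 m/s) ((horizontal distance between tier1 and carrier below 0.01 m and z of tier1 in the frame of carrier below 0.16 m and linear speed of tier1 above 0.9 m/s) or (horizontal distance between tier2 and carrier below 0.01 m and z of tier2 in the frame of carrier below 0.16 m and linear speed of tier2 above 0.9 m/s) or (horizontal distance between tier3 and carrier below 0.01 m and z of tier3 in the frame of carrier below 0.16 m and linear speed of tier3 above 0.9 m/s) or (horizontal distance between tier4 and carrier below 0.01 m and z of tier4 in the frame of carrier below 0.16 m and linear speed of tier4 above 0.9 m/s) or (horizontal distance between sleeve and carrier below 0.01 m and z of sleeve in the frame of carrier below 0.16 m and linear speed of sleeve above 0.9 m/s)).
Of tier1, tier2, tier3, tier4 only 2 to 4 are there at a start; the rules pass over those that are not, and their reading is None.
At some moment in a run one of tier1, tier2, tier3, tier4 may be knocked a few centimetres aside while the robot is not near it.
It also fails if it takes over 210 s, if anything falls off the work surface, if the arm or the gripper's body presses on something with over 40 N, if the wrist force passes 120 N, or if a joint passes its speed limit or range.

## Robot

A 6-joint arm with a two-finger parallel gripper is mounted at the origin on the work surface. World frame = base frame: x ahead of the robot, y to its left, z up, the work surface at z = 0. Lengths are in m, angles in rad, forces in N, time in s.
With the tool pointing down it reaches from about 0.375 to 0.9 m from the base axis. Payload 3.1 kg.
Tool frame: the origin (TCP) lies on the centre line of the jaws, within the pads' length; the fingertips stand ahead of it and the grasp point (between the pads) lies 3 mm ahead of it (robot.tip_reach is the z of the fingertips in the tool frame, in m); z points along the fingers, y is the line along which they close (so a half turn about z gives the same grasp; the last joint's range is limited). The gripper opens to 87 mm and grips with 3 to 60 N. Pads are 19 mm wide; open, the fingers measure 117 mm over their backs; the gripper's body (75 mm by 190 mm) begins 51 mm behind the grasp point.
Start: joints at [-1.296, 0.527, 1.433, -0, 1.181, -0.178], TCP at [0.273, -0.562, 0.245] pointing down, gripper open.
Joint ranges: [-3.08, 3.08], [-0.75, 2.2], [0.22, 2.44], [-1.43, 4.57], [0, 2.65], [-2.85, 2.85]. Speed limits (rad/s): [2.79, 2.79, 3.14, 3.14, 3.14, 3.14].

## Interface

Orientations are given as a unit quaternion [x, y, z, w].
In Python, from rig import sensors, eyes, ticket, robot gives the robot as it stands.
- The arm moves only by the tool drive_tool, never from a script. Its argument "deltas" is a list that holds one entry, the list of rows, each a list of 6 numbers: the shift along the tool's x, y, z in mm, then the turn, a rotation vector about the tool's x, y, z in rad. A call has 1 to 8 rows; each row shifts and turns the commanded pose from where the row before left it, along the tool's axes as they then stand; what a row does not reach is not made up. A row lasts 1/12 s, in which the tool goes at most 41.7 mm and 7.16 degrees, less where a joint would pass 70% of its speed; a pose out of reach is approached as far as the arm can. A call is refused whole if a number of a shift passes 41.7 or a number of a turn 0.125, either way. A call with a gripper value outside its range is refused whole. "gripper" is the opening in per cent of the stroke, from 0 (shut) to 100 (fully open), set as the call begins (left out, the last holds). The fingers move at their own pace and stop on an object; "squeeze" is the grip in N (left out, the last holds). Time passes only in rows, so rows that do not move let the fingers close. It gives the time, the measured TCP pose, the force, the opening and the grip force at its end, in the units of the state.
- sensors.get_obs(): the state, without advancing time (a new reading comes with each control period).
- eyes.camera(name): name is "side" or "top"; returns a dict with "img" (400x640x3 uint8, red, green, blue), "fov_y" (degrees; the focal length in pixels is half the picture's height over the tangent of half this angle, whatever the lens; pixels are square), "cx", "cy" (the principal point, pixels), "D" ([k1, k2, p1, p2, k3] as OpenCV has them; the pictures are not rectified), "xyz" and "attitude" of the camera in the world. Camera axes: x right, y up, looking along -z (the intrinsics and any distortion apply to the point x, -y, -z); pixel columns grow to the right and rows downward; lengths in m; the calibration is good to about 2 mm. A picture is of the moment at which its call begins. There is no depth.
- ticket.hand_in(): hands the job in; it is judged then, once.
The state is a dict: "time": time; "q": joint angles; "joint_velocities": joint speeds; "joint_torque": joint torques, N m; "position": TCP position; "tool_rot": TCP orientation; "ft_force": force on the tool from outside, world axes, zero at the start; "moment": the same for the moment, N m; "grip_width": finger opening in m; "grip_force": force on a finger pad.
Only numpy, scipy, OpenCV 4.12 (cv2) and the standard library are available. Lean on these libraries where they do the work, as an engineer would, in place of code of your own. Each camera call takes 0.05 s, during which the arm holds its last target. There are 200 camera calls.

## Working session

There is one attempt and no reset: what is moved stays moved. The work goes in short steps, Python scripts to look and compute and a tool call to move; the robot and the scene stay as the last step left them, time stands still between calls to the robot, and variables do not carry over. Pictures are saved under pics/ and viewed, at most 14 in all, crops included, and the job is handed in when it is done.

Besides the shell and the picture viewer there is one more tool, called after ">>>" as name(argument=value, ...) on one line, values as JSON. drive_tool: Moves the arm, as the interface text tells. Its arguments: {"type":"object","properties":{"deltas":{"type":"array"},"gripper":{"type":"number"},"squeeze":{"type":"number"}},"required":["deltas"]}

```bash
ls; mkdir -p pics; cat > h.py <<'E'
import numpy as np, cv2, sys
from scipy.spatial.transform import Rotation as R
from rig import sensors, eyes, ticket, robot
def cam(n):
    c=eyes.camera(n); h=c["img"].shape[0]
    f=h/2/np.tan(np.radians(c["fov_y"])/2)
    c["K"]=np.array([[f,0,c["cx"]],[0,f,c["cy"]],[0,0,1]]); c["D"]=np.array(c["D"],float)
    a=np.array(c["attitude"]); c["R"]=R.from_quat(a).as_matrix() if a.size==4 else a
    c["R"]=c["R"]@np.diag([1,-1,-1]); c["t"]=np.array(c["xyz"]); return c
def proj(c,P):
    P=np.atleast_2d(np.array(P,float)); rv=cv2.Rodrigues(c["R"].T)[0]
    return cv2.projectPoints(P,rv,-c["R"].T@c["t"],c["K"],c["D"])[0][:,0]
def onz(c,uv,z):
    uv=np.array(uv,float).reshape(-1,1,2); n=cv2.undistortPoints(uv,c["K"],c["D"])[:,0]
    d=np.c_[n,np.ones(len(n))]@c["R"].T
    return c["t"]+d*((z-c["t"][2])/d[:,2])[:,None]
def save(c,name,box=None,s=1):
    im=c["img"][:,:,::-1]
    if box: x0,y0,x1,y1=box; im=im[y0:y1,x0:x1]
    cv2.imwrite(f"pics/{name}.png",cv2.resize(im,None,fx=s,fy=s,interpolation=cv2.INTER_CUBIC))
E
python3 - <<'E'
from h import *
for n in("top","side"):
    c=cam(n); save(c,n+"0"); print(n,c["fov_y"],c["cx"],c["cy"],c["D"],c["t"],c["R"].round(3).tolist())
    np.save(n+"0.npy",c,allow_pickle=True)
o=sensors.get_obs(); print({k:np.round(v,3).tolist() for k,v in o.items()}, robot.tip_reach)
E
```

```text
pics
top 53.56256839170825 317.6969358871837 203.3578341279089 [-0.00113112  0.          0.          0.          0.        ] [ 0.4066601  -0.00807631  1.43298591] [[0.018, -0.997, 0.077], [-1.0, -0.017, 0.014], [-0.012, -0.077, -0.997]]
side 55.93304772807572 320.8716611857063 197.4777993519997 [-0.00084352  0.          0.          0.          0.        ] [0.27743889 1.15766082 0.9807053 ] [[-0.988, -0.071, 0.141], [-0.156, 0.574, -0.804], [-0.024, -0.815, -0.578]]
{'time': 0.1, 'q': [-1.296, 0.528, 1.434, -0.0, 1.181, -0.178], 'joint_velocities': [0.0, -0.003, -0.003, 0.0, -0.001, -0.001], 'joint_torque': [-0.0, -44.099, -17.715, 0.064, 0.053, -0.0], 'position': [0.273, -0.561, 0.244], 'tool_rot': [0.974, 0.224, -0.0, -0.001], 'ft_force': [-0.008, -0.281, -0.697], 'moment': [0.008, -0.01, -0.011], 'grip_force': 0.0, 'grip_width': 0.087} 0.022
```

View pics/top0.png

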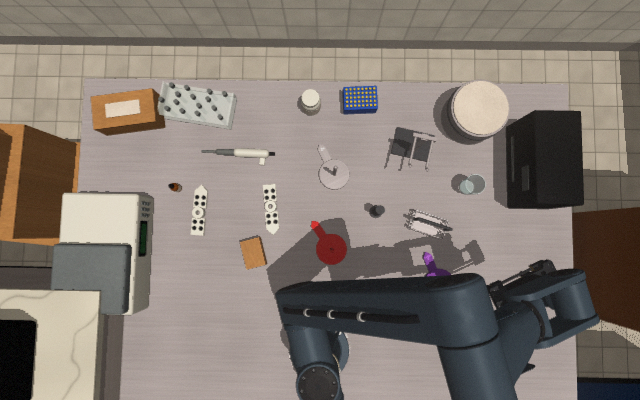

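View pics/side0.png

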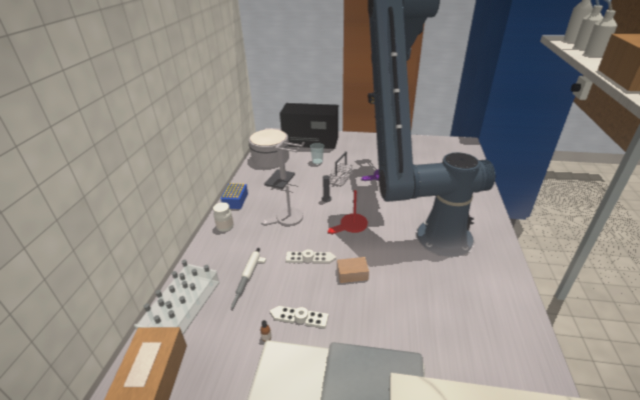

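The top view shows two tiers at (199,212) and (270,207), the steel carrier at (333,173), the sleeve at (375,210), the basket at (428,222) and the hook at (412,147). Things that could be mistaken for the carrier are the red one at (331,248) and the purple one at (432,265), and by the description I choose the grey one. I'll check with close crops.

```bash
python3 - <<'E'
from h import *
c=np.load("top0.npy",allow_pickle=True).item(); save(c,"crop1",(180,120,340,240),5); save(c,"crop2",(310,120,500,260),4.2)
E
```

```text
(no output)
```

View pics/crop1.png

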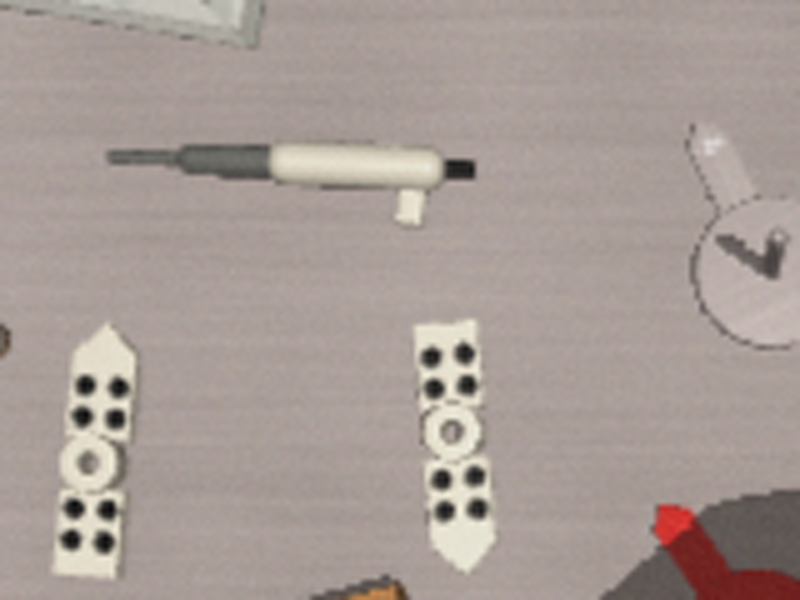

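View pics/crop2.png

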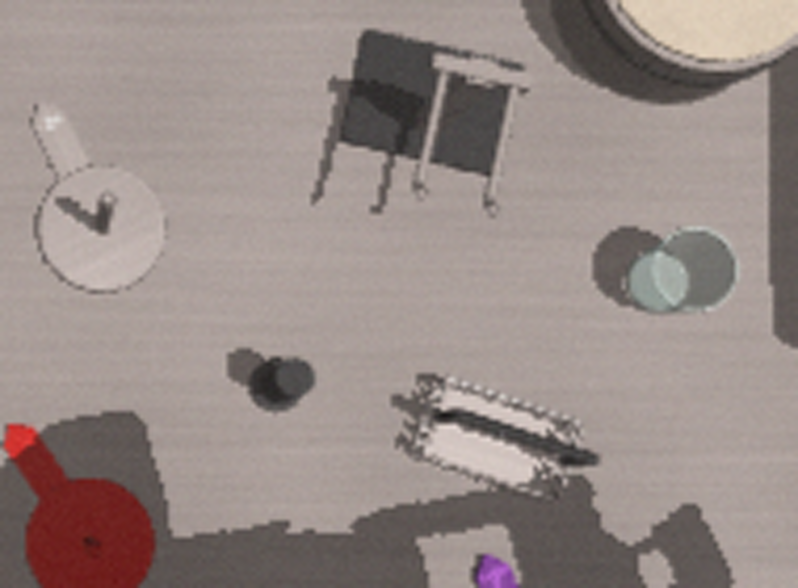

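The grey carrier has its tongue pointing up and to the left in the image, with its base at about (334,174), the rod tip at about (336,167) and the tongue tip at about (320,145). The tiers have their holes at about (198,213), nose up, and (270,206), nose down. Next I'll measure them.

```bash
cat >> h.py <<'E'
from scipy.optimize import minimize
def place(P,x,y,a,z0=0):
    c,s=np.cos(a),np.sin(a); P=np.asarray(P,float); return np.c_[x+c*P[:,0]-s*P[:,1],y+s*P[:,0]+c*P[:,1],P[:,2]+z0]
PL=[(-.08,-.023),(.08,-.023),(.103,0),(.08,.023),(-.08,.023)]
th=np.linspace(0,2*np.pi,32)
def circ(r,z): return np.c_[r*np.cos(th),r*np.sin(th),0*th+z]
def tiermask(c,p,z0,S,box):
    x0,y0,x1,y1=box; m=np.zeros(((y1-y0)*S,(x1-x0)*S),np.uint8)
    def poly(P,v=255):
        q=((proj(c,place(P,*p,z0))-[x0,y0]+.5)*S*16).astype(np.int32); cv2.fillConvexPoly(m,cv2.convexHull(q),v,shift=4)
    poly(np.vstack([[(a,b,h) for a,b in PL] for h in(0,.012)])); poly(np.vstack([circ(.021,.012),circ(.021,.028)]))
    return m
def fittier(c,uvhub,uvnose,z0=0.):
    """fit x,y,yaw of a tier by overlap of its projected outline with the bright mask"""
    h=onz(c,[uvhub],z0+.028)[0]; n=onz(c,[uvnose],z0+.012)[0]
    u=np.array([uvhub,uvnose]); cc=u[0]; r=int(1.9*np.linalg.norm(u[1]-u[0])); 
    box=(int(cc[0]-r),int(cc[1]-r),int(cc[0]+r),int(cc[1]+r)); x0,y0,x1,y1=box; S=4
    g=c["img"][y0:y1,x0:x1].min(2).astype(np.float32); 
    g=np.clip((g-175)/40,0,1)
    g=cv2.resize(g,None,fx=S,fy=S,interpolation=cv2.INTER_LINEAR)
    g=cv2.morphologyEx(g,cv2.MORPH_CLOSE,np.ones((29,29)))
    def cost(d):
        m=tiermask(c,(h[0]+d[0]*.01,h[1]+d[1]*.01,a0+d[2]*.1),z0,S,box)/255.
        m=cv2.GaussianBlur(m,(0,0),3); return float(np.abs(m-g).sum()/m.sum())
    a0=np.arctan2(n[1]-h[1],n[0]-h[0])
    r=minimize(cost,[0,0,0],method="Nelder-Mead",options=dict(initial_simplex=[[0,0,0],[.6,0,0],[0,.6,0],[0,0,.6]],xatol=.01,fatol=1e-5))
    d=r.x; return np.array([h[0]+d[0]*.01,h[1]+d[1]*.01,a0+d[2]*.1]),r.fun,(g,box)
E
python3 - <<'E'
from h import *
c=np.load("top0.npy",allow_pickle=True).item(); s=np.load("side0.npy",allow_pickle=True).item()
for hb,ns in(((197.8,212.6),(201.4,184.6)),((270.4,206.4),(273.4,234.2))):
    p,f,(g,b)=fittier(c,hb,ns); print(p.round(4),round(f,3)); print(" hole by hub px",onz(c,[hb],.028)[0,:2].round(4), "side px",proj(s,[[p[0],p[1],.028]]).round(1))
crop=lambda u,v:(u/4.2+310,v/4.2+120)
P=lambda n,u,v,z:print(n,onz(c,[crop(u,v)],z)[0].round(4))
P("rodtip",109,198,.165);P("base",101,228,.014);P("tongue tip",40,102,.009)
P("sleeve top",297,377,.117);P("sleeve foot",275,383,.006)
P("beaker",0,0,0)
for n,u,v in(("prong L tip",420,190),("prong R tip",491,207)):P(n,u,v,.21)
for n,u,v in(("crossbar L",437,62),("crossbar R",527,80)):P(n,u,v,.195)
P("bar L",440,410,.115);P("bar R",597,460,.115)
r=onz(c,[crop(109,198)],.165)[0]; print("side rodtip px",proj(s,[r]),proj(s,[[r[0],r[1],.014]]))
save(s,"side_crop",(230,120,390,240),5)
E
```

```text
[ 0.4755  0.441  -0.0434] 0.466
 hole by hub px [0.4747 0.4381] side px [[300.8 312. ]]
[ 0.5038  0.1828 -3.0592] 0.414
 hole by hub px [0.5012 0.1795] side px [[307.3 252.8]]
rodtip [ 0.6226 -0.0474  0.165 ]
base [ 0.6221 -0.0456  0.014 ]
tongue tip [0.7324 0.0088 0.009 ]
sleeve top [ 0.4901 -0.1995  0.117 ]
sleeve foot [ 0.4917 -0.1968  0.006 ]
beaker [0.8248 0.0456 0.    ]
prong L tip [ 0.6245 -0.2761  0.21  ]
prong R tip [ 0.6126 -0.3285  0.21  ]
crossbar L [ 0.7249 -0.2922  0.195 ]
crossbar R [ 0.7121 -0.3598  0.195 ]
bar L [ 0.466  -0.3126  0.115 ]
bar R [ 0.4288 -0.4358  0.115 ]
side rodtip px [[287.00058408 184.38865005]] [[289.7304455  214.54176921]]
```

View pics/side_crop.png

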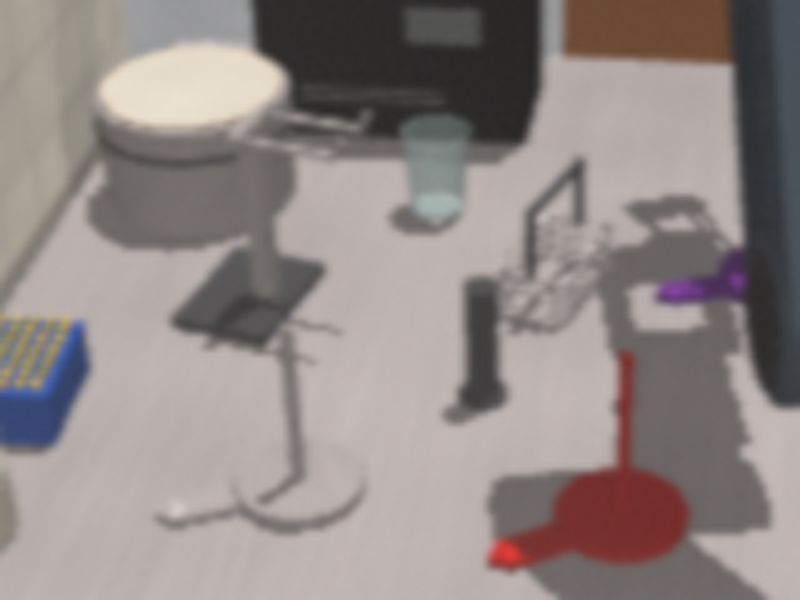

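The side crop confirms the choices: grey steel carrier with its rod base at about (290,215) full-frame, red and purple decoys to the right, sleeve at (327,190). The tier fit has a high residual, so I'll fix the mask.

```bash
python3 - <<'E'
from h import *
c=np.load("top0.npy",allow_pickle=True).item()
print(c["img"][195:222,190:206].min(2))
E
```

```text
[[151 152 151 152 171 152  82  70 133 191 207 201 157 113 159 193]
 [151 156 155 159 173  92  31  29  55 163 200 180  94  34  40 133]
 [155 153 154 157 178  93  29  30  48 165 202 141  55  29  29  76]
 [151 153 154 164 197 121  66  63 117 193 203 174  88  35  47 107]
 [154 157 157 164 196 187 170 163 198 204 205 202 148 102 129 162]
 [150 153 151 167 196 198 190 195 202 204 202 203 199 201 203 204]
 [149 150 151 172 192 130  98 136 189 201 206 198 177 168 190 201]
 [151 153 152 175 122  53  29  37 136 195 202 117  67  45  88 186]
 [152 150 153 185 115  45  29  26 102 189 183  91  33  28  53 164]
 [150 151 150 180 167  83  38  61 150 199 191  99  37  35  60 169]
 [151 155 151 177 182 141 112 156 194 205 205 148  89  90 124 189]
 [152 152 150 189 195 203 201 203 181 198 197 200 187 186 198 181]
 [151 153 151 160 165 193 203 201 204 185 141 160 188 195 198 177]
 [156 155 154 164 195 202 200 202 203 203 205 162 105 130 139 153]
 [153 149 152 192 202 205 200 195 198 200 205 207 160  97 100 141]
 [149 149 180 200 204 202 168 125 151 193 200 205 197 116  80 141]
 [155 157 192 199 206 170 111  96 118 160 193 205 210 127  93 123]
 [152 156 196 204 202 151 101 106 138 151 195 206 210 140  96 113]
 [153 155 194 200 205 169 105 110 137 165 194 204 208 128  96 126]
 [148 151 188 201 203 202 139 107 135 192 205 205 198 127  92 123]
 [150 153 166 193 203 203 204 204 202 205 204 203 150 108  97 137]
 [150 151 147 178 196 202 202 201 204 204 205 172 113 102 127 145]
 [150 149 151 155 174 192 204 199 197 198 163 125 109 129 145 145]
 [147 151 196 201 198 171 195 166 152 159 154 195 186 180 157 129]
 [152 160 195 161 146 163 195 204 203 201 194 191 191 202 180 123]
 [151 161 170  92  33  40 132 196 205 185  98  61  76 182 161 126]
 [151 162 129  56  27  28  59 186 204 133  53  24  27 136 145 129]]
```

```bash
python3 - <<'E'
s=open("h.py").read()
s=s.replace('g=np.clip((g-175)/40,0,1)','g=np.maximum(np.clip((g-155)/46,0,1),(g<80)*1.0).astype(np.float32)').replace("np.ones((29,29))","np.ones((13,13))")
s=s.replace("def fittier(c,uvhub,uvnose,z0=0.):","def fittier(c,uvhub,uvnose,z0=0.,dbg=None):")
s=s.replace("    d=r.x; return","    d=r.x\n    if dbg: cv2.imwrite(f'pics/{dbg}.png',np.dstack([g*255,tiermask(c,(h[0]+d[0]*.01,h[1]+d[1]*.01,a0+d[2]*.1),z0,S,box),g*0]))\n    return")
# keep integer-centre pixel convention when upscaling
s=s.replace("h=c[\"img\"].shape[0]","h=c[\"img\"].shape[0]")
s=s.replace("-[x0,y0]+.5)*S*16","-[x0,y0]+.5)*S*16-8")
open("h.py","w").write(s)
E
python3 - <<'E'
from h import *
c=np.load("top0.npy",allow_pickle=True).item()
for hb,ns,d in(((197,212),(200.9,184.2),"dA"),((270,206),(273,233.8),"dB")):
    p,f,(g,b)=fittier(c,hb,ns,dbg=d); print(p.round(4),round(f,3)," hole by hub px",onz(c,[hb],.028)[0,:2].round(4))
a=[cv2.imread(f"pics/{d}.png") for d in("dA","dB")]; h=min(x.shape[0] for x in a); cv2.imwrite("pics/dAB.png",cv2.resize(np.hstack([x[:h,:h] for x in a]),(800,400)))
E
```

```text
[ 0.4763  0.4437 -0.0662] 1.31  hole by hub px [0.4768 0.441 ]
[ 0.5039  0.183  -3.0362] 1.872  hole by hub px [0.5026 0.181 ][ WARN:0@1.077] global loadsave.cpp:1063 imwrite_ Unsupported depth image for selected encoder is fallbacked to CV_8U.
```

View pics/dAB.png

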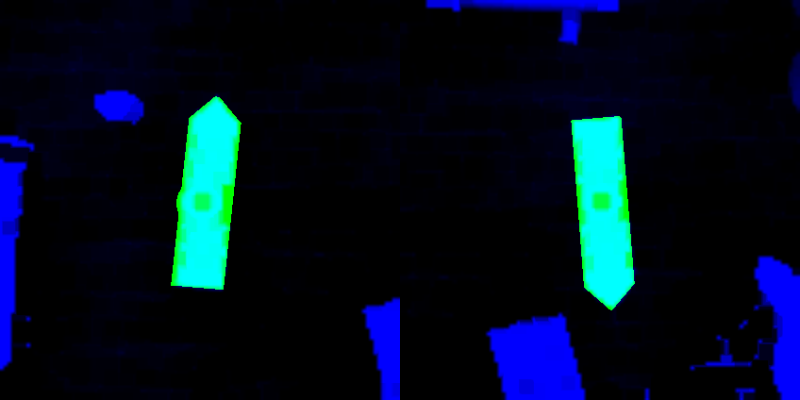

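The fits lie well on both tiers. I'll write a small motion helper and set out for the nearer tier B, gripping its square end.

```bash
cat >> h.py <<'E'
def yaw(o): 
    x=R.from_quat(o["tool_rot"]).as_matrix()[:,0]; return np.arctan2(x[1],x[0])
def need(x,y,z,a=None):
    o=sensors.get_obs(); Rm=R.from_quat(o["tool_rot"]).as_matrix(); d=(np.array([x,y,z])-o["position"])*1000
    t=Rm.T@d; print("t",round(o["time"],1),"pos",np.round(o["position"],4),"yaw",round(yaw(o),4),"tilt",np.round(Rm[:2,2],4),"shift tool mm",t.round(1),"rows",round(np.linalg.norm(t)/40,1),"q",np.round(o["q"],2))
    if a is not None:
        G=np.c_[[np.cos(a),np.sin(a),0],[np.sin(a),-np.cos(a),0],[0,0,-1]]
        print("  turn(tool)",R.from_matrix(Rm.T@G).as_rotvec().round(4), "shift in turned axes",(G.T@d).round(1))
E
python3 -c "
from h import *
need(0.571,0.189,0.244)"
```

```text
t 0.1 pos [ 0.2733 -0.5614  0.2436] yaw 0.4528 tilt [-0.0005  0.0019] shift tool mm [ 596.  -544.5    0.9] rows 20.2 q [-1.3   0.53  1.43 -0.    1.18 -0.18]
```

>>> drive_tool(deltas=[[[24.8,-22.7,0,0,0,0],[24.8,-22.7,0,0,0,0],[24.8,-22.7,0,0,0,0],[24.8,-22.7,0,0,0,0],[24.8,-22.7,0,0,0,0],[24.8,-22.7,0,0,0,0],[24.8,-22.7,0,0,0,0],[24.8,-22.7,0,0,0,0]]], gripper=100)

```text
time: 0.77
position: [0.3725, -0.3101, 0.2443]
tool_rot: [0.975, 0.224, -0.0, -0.0]
ft_force: [1.0, -0.4, 1.3]
grip_width: 0.087
grip_force: 0.0
```

>>> drive_tool(deltas=[[[24.8,-22.7,0,0,0,0],[24.8,-22.7,0,0,0,0],[24.8,-22.7,0,0,0,0],[24.8,-22.7,0,0,0,0],[24.8,-22.7,0,0,0,0],[24.8,-22.7,0,0,0,0],[24.8,-22.7,0,0,0,0],[24.8,-22.7,0,0,0,0]]])

```text
time: 1.43
position: [0.4714, -0.0601, 0.2444]
tool_rot: [0.974, 0.224, -0.0, -0.0]
ft_force: [0.3, -0.8, -0.1]
grip_width: 0.0874
grip_force: 0.0
```

>>> drive_tool(deltas=[[[24.8,-22.7,0,0,0,0],[24.8,-22.7,0,0,0,0],[24.8,-22.7,0,0,0,0],[24.8,-22.7,0,0,0,0],[24.8,-22.7,0,0,0,0],[24.8,-22.7,0,0,0,0],[24.8,-22.7,0,0,0,0],[24.8,-22.7,0,0,0,0]]])

```text
time: 2.1
position: [0.5703, 0.19, 0.2441]
tool_rot: [0.974, 0.225, -0.001, -0.0]
ft_force: [0.2, -1.0, 0.6]
grip_width: 0.0869
grip_force: 0.0
```

```bash
python3 -c "
from h import *
need(0.571,0.189,0.1,-3.036)
c=cam('top'); save(c,'top1'); c=cam('side'); save(c,'side1')"
```

```text
t 2.1 pos [0.5703 0.19   0.2441] yaw 0.4531 tilt [-0.0011 -0.0002] shift tool mm [  0.3   1.3 144.1] rows 3.6 q [ 0.14  0.5   1.49 -0.    1.15  1.25]
  turn(tool) [-1.6000e-03 -1.0000e-04 -2.7941e+00] shift in turned axes [ -0.6  -1.1 144.1]
```

View pics/top1.png

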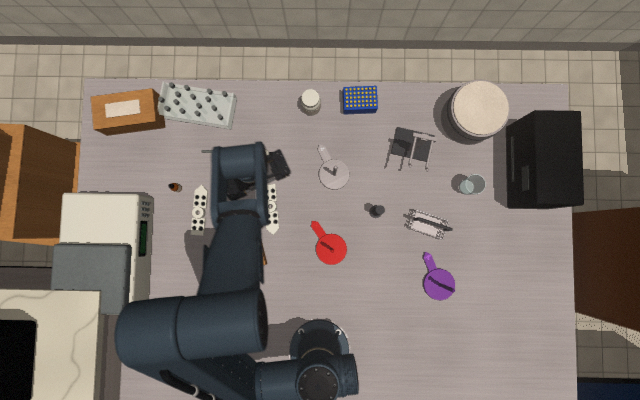

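Nothing else lies where the arm was: there are two tiers only, with A at about (198,212) and B at about (270,207), both unmoved. Now I'll turn and descend over B.

>>> drive_tool(deltas=[[[0,0,0,0,0,-0.1215],[0,0,0,0,0,-0.1215],[0,0,0,0,0,-0.1215],[0,0,0,0,0,-0.1215],[0,0,0,0,0,-0.1215],[0,0,0,0,0,-0.1215],[0,0,0,0,0,-0.1215],[0,0,0,0,0,-0.1215]]])

```text
time: 2.87
position: [0.5696, 0.1873, 0.2441]
tool_rot: [0.755, 0.656, -0.001, -0.0]
ft_force: [0.1, 0.2, 1.0]
grip_width: 0.0868
grip_force: 0.0
```

>>> drive_tool(deltas=[[[0,0,0,0,0,-0.1215],[0,0,0,0,0,-0.1215],[0,0,0,0,0,-0.1215],[0,0,0,0,0,-0.1215],[0,0,0,0,0,-0.1215],[0,0,0,0,0,-0.1215],[0,0,0,0,0,-0.1215],[0,0,0,0,0,-0.1215]]])

```text
time: 3.53
position: [0.5696, 0.1873, 0.2441]
tool_rot: [0.361, 0.932, -0.001, -0.001]
ft_force: [-0.1, -0.1, -0.2]
grip_width: 0.0865
grip_force: 0.0
```

>>> drive_tool(deltas=[[[0,0,20,0,0,-0.1215],[0,0,20,0,0,-0.1215],[0,0,20,0,0,-0.1215],[0,0,20,0,0,-0.1215],[0,0,20,0,0,-0.1215],[0,0,20,0,0,-0.1215],[0,0,20,0,0,-0.1215],[0,0,0,0,0,0]]])

```text
time: 4.2
position: [0.567, 0.1869, 0.1006]
tool_rot: [-0.054, 0.999, -0.001, -0.005]
ft_force: [-0.5, 0.9, 0.1]
grip_width: 0.0871
grip_force: 0.0
```

```bash
python3 -c "
from h import *
need(0.571,0.189,0.024,-3.036)
c=cam('top'); p,f,_=fittier(c,(270,206),(273,233.8)); print(p,f)
c=cam('side'); save(c,'side2',(210,160,410,310),4)"
```

```text
t 4.2 pos [0.567  0.1869 0.1006] yaw -3.0345 tilt [-0.0091 -0.0016] shift tool mm [-4.9  1.7 76.6] rows 1.9 q [ 0.13  0.69  1.61 -0.    0.85 -1.55]
  turn(tool) [-0.0006 -0.0092  0.0015] shift in turned axes [-4.2  1.7 76.6]
[ 0.50248895  0.29817369 -3.63758766] 8.348433682226483
```

View pics/side2.png

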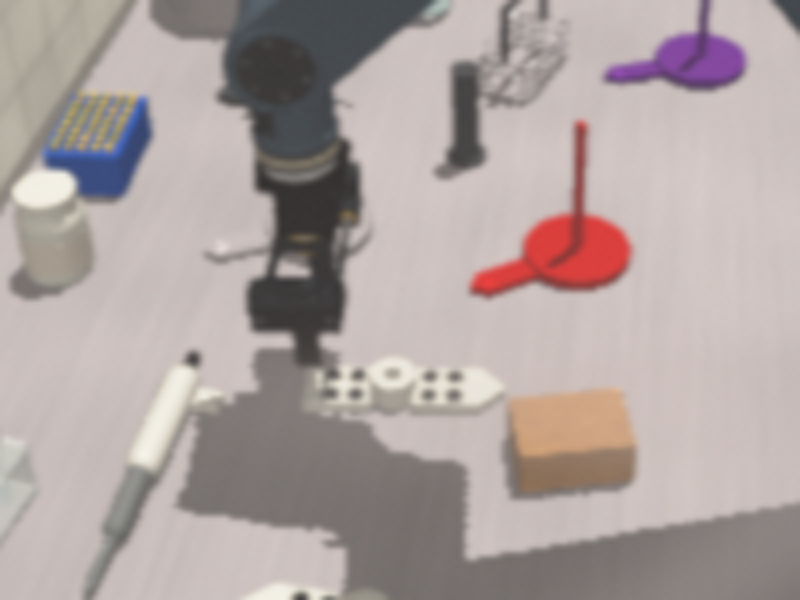

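The gripper hovers over B's square end, at about (305,345) in the crop, and the tier still points its nose to the right. Now descend and grip.

>>> drive_tool(deltas=[[[-4.5,1.7,0,0,-0.0092,0],[0,0,20,0,0,0],[0,0,20,0,0,0],[0,0,20,0,0,0],[0,0,16,0,0,0],[0,0,0,0,0,0],[0,0,0,0,0,0]]])

```text
time: 4.88
position: [0.5759, 0.1906, 0.0293]
tool_rot: [-0.052, 0.999, 0.0, 0.005]
ft_force: [0.5, -0.1, 0.1]
grip_width: 0.0872
grip_force: 0.0
```

>>> drive_tool(deltas=[[[0,0,0,0,0,0],[0,0,0,0,0,0],[0,0,0,0,0,0],[0,0,0,0,0,0],[0,0,0,0,0,0],[0,0,0,0,0,0],[0,0,0,0,0,0],[0,0,0,0,0,0]]], gripper=0, squeeze=45)

```text
time: 5.55
position: [0.5754, 0.1906, 0.0287]
tool_rot: [-0.053, 0.999, 0.0, 0.005]
ft_force: [-0.1, -0.4, 0.5]
grip_width: 0.045
grip_force: 45.0
```

```bash
python3 -c "
from h import *
need(0.571,0.189,0.024,-3.036);o=sensors.get_obs();print(o['grip_width'],o['grip_force'],o['ft_force'])"
```

```text
t 5.5 pos [0.5754 0.1906 0.0287] yaw -3.036 tilt [0.0093 0.0011] shift tool mm [ 4.6 -1.1  4.6] rows 0.2 q [ 0.14  0.8   1.62 -0.    0.7  -1.54]
  turn(tool) [ 0.0001  0.0094 -0.    ] shift in turned axes [ 4.5 -1.1  4.7]
0.045035678624785795 45.002344250679016 [-0.12299541 -0.41226637  0.5268197 ]
```

The grip is shallow: the tips overlap only about 5 mm of the plate, with a small tilt. I'll reopen, correct and regrip.

>>> drive_tool(deltas=[[[0,0,0,0,0,0],[0,0,0,0,0,0],[0,0,0,0,0,0],[4.5,-1,0,0,0.0094,0],[0,0,4.5,0,0,0],[0,0,0,0,0,0],[0,0,0,0,0,0],[0,0,0,0,0,0]]], gripper=100)

```text
time: 6.22
position: [0.5709, 0.189, 0.0238]
tool_rot: [-0.053, 0.999, -0.0, -0.0]
ft_force: [0.1, -0.0, -0.8]
grip_width: 0.0853
grip_force: 0.0
```

```bash
python3 -c "
from h import *
need(0.571,0.189,0.024,-3.036)"
```

```text
t 6.2 pos [0.5709 0.189  0.0238] yaw -3.036 tilt [-0.0005 -0.    ] shift tool mm [-0.1 -0.  -0.2] rows 0.0 q [ 0.13  0.81  1.63  0.    0.7  -1.54]
  turn(tool) [ 0.     -0.0005  0.    ] shift in turned axes [-0.1 -0.  -0.2]
```

Now close and lift to about z = 0.22, with the tier's underside near 0.2.

>>> drive_tool(deltas=[[[0,0,0,0,0,0],[0,0,0,0,0,0],[0,0,0,0,0,0],[0,0,0,0,0,0],[0,0,0,0,0,0],[0,0,0,0,0,0],[0,0,0,0,0,0],[0,0,0,0,0,0]]], gripper=0, squeeze=45)

```text
time: 6.88
position: [0.571, 0.1891, 0.024]
tool_rot: [-0.053, 0.999, 0.0, -0.0]
ft_force: [-0.7, 0.5, 0.0]
grip_width: 0.0457
grip_force: 45.0
```

>>> drive_tool(deltas=[[[0,0,-15,0,0,0],[0,0,-30,0,0,0],[0,0,-30,0,0,0],[0,0,-30,0,0,0],[0,0,-30,0,0,0],[0,0,-30,0,0,0],[0,0,-15,0,0,0],[0,0,0,0,0,0]]])

```text
time: 7.55
position: [0.5734, 0.1895, 0.2082]
tool_rot: [-0.053, 0.999, 0.0, 0.004]
ft_force: [1.5, -0.2, -0.7]
grip_width: 0.0456
grip_force: 45.0
```

```bash
python3 -c "
from h import *
a=.462
need(0.6235-.068*np.cos(a),-0.045-.068*np.sin(a),0.22,a);o=sensors.get_obs();print(o['grip_width'],o['grip_force'],o['ft_force'])"
```

```text
t 7.5 pos [0.5734 0.1895 0.2082] yaw -3.0357 tilt [0.0086 0.0012] shift tool mm [  38.6 -262.2  -12.2] rows 6.6 q [ 0.13  0.54  1.53  0.    1.06 -1.54]
  turn(tool) [1.2100e-02 1.8000e-03 2.7855e+00] shift in turned axes [-127.7  232.3  -11.8]
0.045566429619955974 44.96915817260742 [ 1.54117505 -0.18821968 -0.71866411]
```

>>> drive_tool(deltas=[[[0,0,-6,0,0,0.1211],[0,0,-6,0,0,0.1211],[0,0,0,0,0,0.1211],[0,0,0,0,0,0.1211],[0,0,0,0,0,0.1211],[0,0,0,0,0,0.1211],[0,0,0,0,0,0.1211],[0,0,0,0,0,0.1211]]])

```text
time: 8.22
position: [0.5698, 0.1888, 0.2139]
tool_rot: [0.421, 0.907, -0.001, -0.002]
ft_force: [-0.3, -0.6, -0.8]
grip_width: 0.0454
grip_force: 45.0
```

>>> drive_tool(deltas=[[[0,0,0,0,0,0.1211],[0,0,0,0,0,0.1211],[0,0,0,0,0,0.1211],[0,0,0,0,0,0.1211],[0,0,0,0,0,0.1211],[0,0,0,0,0,0.1211],[0,0,0,0,0,0.1211],[0,0,0,0,0,0.1211]]])

```text
time: 8.88
position: [0.5697, 0.1888, 0.2138]
tool_rot: [0.795, 0.607, -0.002, -0.001]
ft_force: [-0.0, 0.2, -1.2]
grip_width: 0.0455
grip_force: 45.0
```

>>> drive_tool(deltas=[[[0,0,0,0,0,0.1211],[0,0,0,0,0,0.1211],[0,0,0,0,0,0.1211],[0,0,0,0,0,0.1211],[0,0,0,0,0,0.1211],[0,0,0,0,0,0.1211],[0,0,0,0,0,0.1211],[0,0,0,0,0,0]]])

```text
time: 9.55
position: [0.5697, 0.1888, 0.2139]
tool_rot: [0.974, 0.228, -0.002, -0.0]
ft_force: [0.7, 0.4, -1.9]
grip_width: 0.0452
grip_force: 45.0
```

```bash
python3 -c "
from h import *
a=.462
need(0.6235-.068*np.cos(a),-0.045-.068*np.sin(a),0.22,a)"
```

```text
t 9.6 pos [0.5697 0.1888 0.2139] yaw 0.4599 tilt [-0.0042 -0.0007] shift tool mm [-123.6  233.5   -5.9] rows 6.6 q [ 0.13  0.53  1.53 -0.    1.09  1.24]
  turn(tool) [-0.0013  0.0041 -0.0021] shift in turned axes [-124.1  233.3   -6.1]
```

>>> drive_tool(deltas=[[[-20.7,29,-1,0,0.0041,0],[-20.7,29,-1,0,0,0],[-20.7,29,-1,0,0,0],[-20.7,29,-1,0,0,0],[-20.7,29,-1,0,0,0],[-20.7,29,-1,0,0,0],[0,0,0,0,0,0],[0,0,0,0,0,0]]])

```text
time: 10.22
position: [0.5366, -0.0238, 0.2206]
tool_rot: [0.974, 0.228, 0.001, -0.001]
ft_force: [1.0, -0.4, -1.6]
grip_width: 0.0453
grip_force: 45.0
```

```bash
python3 -c "
from h import *
a=.462
need(0.6235-.068*np.cos(a),-0.045-.068*np.sin(a),0.22,a)
o=sensors.get_obs(); c=cam('top'); np.save('top3.npy',c)
y=yaw(o); h=o['position']+np.array([.068*np.cos(y),.068*np.sin(y),0]); 
hp=[h[0],h[1],h[2]+.004]; print('pred hub top',hp,proj(c,[hp]),'rod tip px pred',proj(c,[[.6235,-.045,.167]]))
u,v=proj(c,[hp])[0].astype(int); 
save(c,'top3',(u-50,v-40,u+90,v+60),5.7); print(u-50,v-40)
s=cam('side'); np.save('side3.npy',s);u,v=proj(s,[hp])[0].astype(int); save(s,'side3',(u-60,v-40,u+80,v+70),5.5); print(u-60,v-40)"
```

```text
t 10.2 pos [ 0.5366 -0.0238  0.2206] yaw 0.4605 tilt [0.0015 0.0025] shift tool mm [ 0.4 57.8  0.5] rows 1.4 q [-0.25  0.44  1.68  0.    1.02  0.85]
  turn(tool) [-0.0016 -0.0024 -0.0015] shift in turned axes [ 0.4 57.8  0.6]
pred hub top [np.float64(0.597483121989352), np.float64(0.006447454754081771), np.float64(0.2246347951977801)] [[318.96872528 171.68857874]] rod tip px pred [[335.21956536 166.74369216]]
268 131
229 139
```

View pics/top3.png

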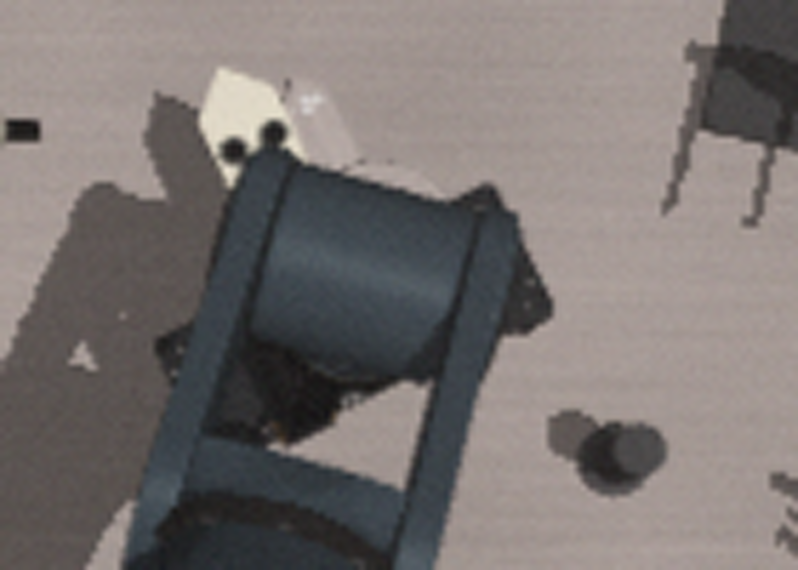

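View pics/side3.png

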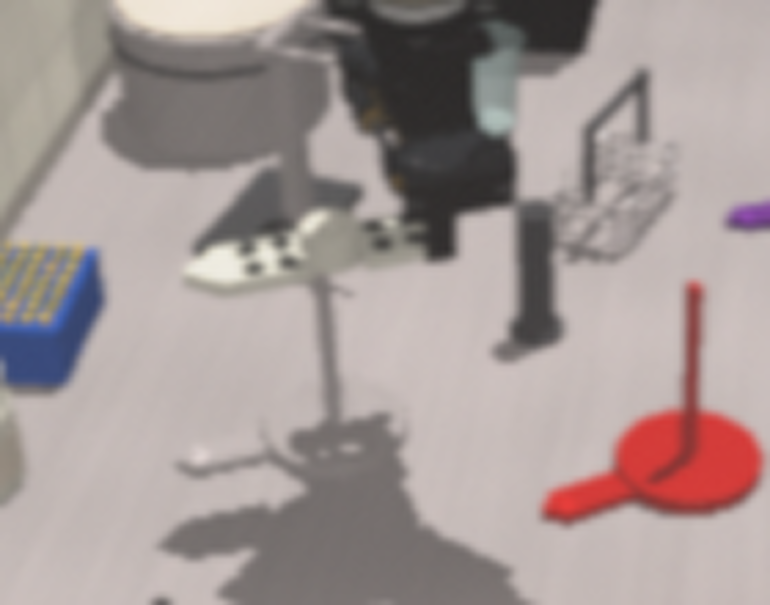

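In the top crop the gripper hides the hub and the nose tip is at about (306,142). In the side crop the hub is above and in front of the rod, which sits at about column 289. Now I'll measure rod and hub numerically.

```bash
python3 - <<'E'
from h import *
c=np.load("top0.npy",allow_pickle=True).item(); s0=np.load("side0.npy",allow_pickle=True).item()
print("top rodtip cols 329-341");print(c["img"][160:180,329:342].mean(2).astype(int))
print("side rod cols 280-296");print(s0["img"][182:218,280:297].mean(2).astype(int))
# fits of held tier
for n in("top3","side3"):
    k=np.load(n+".npy",allow_pickle=True).item()
    hub=[.5975,.0064]; a=.4605; z0=.2206-.024
    h=proj(k,[[*hub,z0+.028]])[0]; ns=proj(k,[[hub[0]+.103*np.cos(a),hub[1]+.103*np.sin(a),z0+.012]])[0]
    print(n,"pred hub,nose px",h,ns)
    if n=="side3": p,f,_=fittier(k,h,ns,z0,dbg="dS"); print(p,f,proj(k,[[p[0],p[1],z0+.028]]))
    else: print(k["img"][138:158,299:325].min(2))
E
```

```text
top rodtip cols 329-341
[[152 172 172 172 170 168 170 171 174 171 161 158 159]
 [172 173 172 169 169 171 172 171 169 167 173 177 168]
 [171 170 171 172 170 172 171 171 173 172 174 173 170]
 [171 170 171 171 172 171 171 174 176 174 172 171 170]
 [172 171 172 170 172 175 173 175 174 171 170 175 172]
 [170 169 172 174 177 168 155 164 170 174 172 171 174]
 [172 173 174 173 168 136 156 145 162 174 175 175 174]
 [171 173 175 173 145 131 181 161 134 163 172 172 172]
 [162 171 171 176 112  94 125 128 144 168 172 175 169]
 [154 165 175 174 110  71  94 105 164 171 173 175 172]
 [ 99 100 159 169  95  70  77 104 165 175 177 173 177]
 [ 99  99  97  97  73  68  75 123 168 178 176 173 175]
 [115 102  99  88  70  71  79 147 173 177 175 172 172]
 [175 130 100  88  71  74  85 167 179 175 173 175 171]
 [176 175 126 106  77  75 102 166 177 174 176 176 179]
 [180 178 181 178 127 102 125 169 177 179 177 176 175]
 [179 182 181 178 175 175 178 179 180 179 176 177 177]
 [177 175 177 176 176 178 178 178 178 178 175 178 180]
 [177 177 178 179 181 179 176 176 178 182 180 183 184]
 [181 176 182 178 178 178 178 1
[... 4442 characters left out ...]
4 121 189 196 200 192 187 184 194 201 201 132  55  35  40
   40 130 179 168 158 156 161 163]
 [ 79  83  85  81  83 175 196 192 152  94  91 137 188 197 133  63  38  39
   65 162 196 174 158 157 159 164]
 [ 84  82  82  81  81 123 192 136  71  41  38  61 139 185 132  65  55  53
  120 180 198 188 163 159 159 161]
 [ 82  85  84  82  81  81 178 140  58  37  35  41 124 129  81  50  45  44
   70  76 173 192 164 161 163 158]]
side3 pred hub,nose px [289.05120821 179.38202256] [262.25258131 188.05863042]
[0.4579913  0.23092486 0.14775131] 8.252223045644413 [[315.8498414  219.71949047]][ WARN:0@1.006] global loadsave.cpp:1063 imwrite_ Unsupported depth image for selected encoder is fallbacked to CV_8U.
```

```bash
cat >> h.py <<'E'
def fit2(c,p0,z0,excl=None,dil=6,dark=60,dbg=None):
    """tier fit near p0=(x,y,yaw); excl(u,v)->True marks pixels left out"""
    q=proj(c,place([(a,b,h) for a,b in PL for h in(0,.028)],*p0,z0)); S=4
    x0,y0=(q.min(0)-12).astype(int); x1,y1=(q.max(0)+12).astype(int); box=(x0,y0,x1,y1)
    g=c["img"][y0:y1,x0:x1].min(2).astype(np.float32); g=np.maximum(np.clip((g-160)/40,0,1),(g<dark)*1.).astype(np.float32)
    g=cv2.resize(g,None,fx=S,fy=S,interpolation=cv2.INTER_LINEAR); g=cv2.morphologyEx(g,cv2.MORPH_CLOSE,np.ones((13,13)))
    w=cv2.dilate(tiermask(c,p0,z0,S,box),np.ones((2*dil*S+1,)*2))/255.
    V,U=np.mgrid[:g.shape[0],:g.shape[1]]; U=(U+.5)/S-.5+x0; V=(V+.5)/S-.5+y0
    if excl: w=w*~excl(U,V)
    def cost(d):
        m=tiermask(c,(p0[0]+d[0]*.01,p0[1]+d[1]*.01,p0[2]+d[2]*.1),z0,S,box)/255.
        return float((w*np.abs(cv2.GaussianBlur(m,(0,0),3)-g)).sum()/(w*m).sum())
    r=minimize(cost,[0,0,0],method="Nelder-Mead",options=dict(initial_simplex=[[0,0,0],[.4,0,0],[0,.4,0],[0,0,.4]],xatol=.005,fatol=1e-6))
    d=r.x; p=np.array([p0[0]+d[0]*.01,p0[1]+d[1]*.01,p0[2]+d[2]*.1])
    if dbg: cv2.imwrite(f'pics/{dbg}.png',np.dstack([g*255,tiermask(c,p,z0,S,box),w*120]).astype(np.uint8))
    return p,r.fun
E
python3 - <<'E'
from h import *
t=np.load("top3.npy",allow_pickle=True).item(); s=np.load("side3.npy",allow_pickle=True).item()
p0=(.5975,.0064,.4605); z0=.2206-.024
print("top",fit2(t,p0,z0,lambda u,v:(v>153)|(u>317)&(v>147.),dbg="e1"))
print("side",fit2(s,p0,z0,lambda u,v:u>297,dbg="e2"))
a=[cv2.imread(f"pics/{d}.png") for d in("e1","e2")]; h=max(x.shape[0] for x in a)
m=np.hstack([cv2.copyMakeBorder(x,0,h-x.shape[0],0,0,cv2.BORDER_CONSTANT) for x in a]); f=800/m.shape[1]; cv2.imwrite("pics/e12.png",cv2.resize(m,None,fx=f,fy=f)); print(m.shape)
E
```

```text
top (array([0.59952196, 0.0014976 , 0.47951311]), np.float64(0.06379365349666864))
side (array([ 0.6418468 ,  0.0634905 , -0.09216606]), np.float64(0.6552892614467825))
(328, 532, 3)
```

View pics/e12.png

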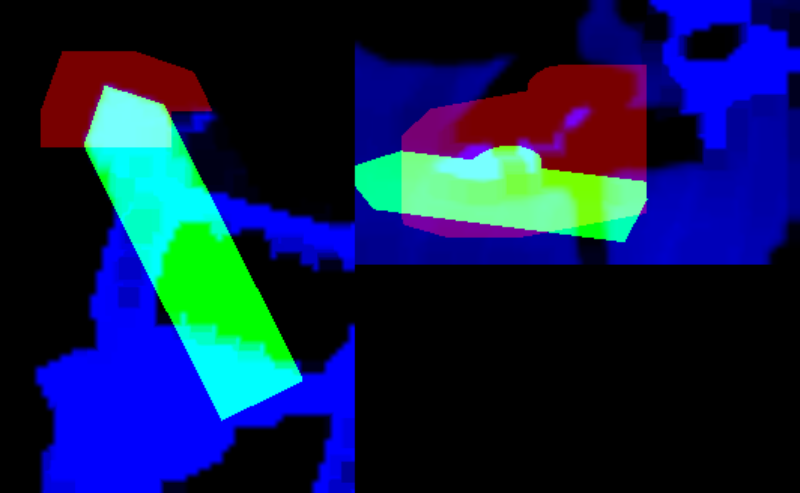

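The top fit (left) sits well on the visible nose. The side fit (right) failed because the bench there is bright. I'll set the threshold from the data.

```bash
python3 - <<'E'
from h import *
s=np.load("side3.npy",allow_pickle=True).item()
print(s["img"][172:194,258:304,2]) 
E
```

```text
[[182 181 181 ...  57  52  51]
 [182 181 180 ...  71  54  48]
 [181 181 179 ... 107  74  51]
 ...
 [184 186 187 ... 188 187 188]
 [186 186 187 ... 189 188 189]
 [186 187 186 ... 188 189 190]]
```

```bash
python3 - <<'E'
from h import *
import sys; np.set_printoptions(threshold=sys.maxsize,linewidth=250)
s=np.load("side3.npy",allow_pickle=True).item()["img"].astype(int)
print((s[:,:,1]-s[:,:,2])[172:196,258:304]) 
E
```

```text
[[ 3  3  2  3  3  2  3  3  3  3  2  2  2  2  2  2  1  0 -1 -1 -1  0  1  3  3  2  2  0 -1  0 -1 -1  0  1  1  1  2  3  4  3  2  3 11 15  7  2]
 [ 3  3  3  3  3  2  3  3  2  2  2  2  2  2  1  0  0 -1 -1 -2 -1  0  1  2  2  2  2  1  0 -1 -1 -1 -1 -1  0  0  1  3  3  3  3  3  5  8  6  2]
 [ 3  2  4  3  3  3  3  3  2  2  3  3  3  2  2  0 -1 -1 -1 -1 -1 -1  1  1  1  1  2  1  0 -1  0  0  0  0  0  0  1  2  2  2  3  3  3  2  2  1]
 [ 2  3  3  2  2  3  3  3  2  2  3  3  3  2  0  0 -1 -1 -2 -1 -1  0  1  1  1  1  2  1  0  0 -1  1  0  0  0  2  2  2  2  2  3  3  2  2  2  1]
 [ 2  3  3  3  3  3  4  3  3  3  3  3  2  1 -1 -1 -1 -1 -1 -2 -1  0  0  1  2  1  1  3  3  4  4  3  2  2  2  2  2  1  2  3  3  3  3  2  1  1]
 [ 3  2  3  3  3  3  3  3  3  3  3  1  0  0 -1 -1  0 -1 -1  0 -1  0  1  1  2  2  4  8  9 10 10  8  7  7  6  3  3  2  3  3  4  4  2  2  1  1]
 [ 3  3  3  2  3  3  3  3  2  1  1  1  0 -1  0  0  0  0  0 -1 -1  1  0  1  2  4 10 14 15 15 13 10  9  9  8  7  4  4  4  5  6  8  7  5  2  1]
 [ 3  3  4  4  3  3  3  3  3  3  1 -1 -1  0  0  1 -1  0  0  0  2  0  1  1  4  9 14 12 15 14 12 10 10 10  9  9  6 
[... 1584 characters left out ...]
 3  3  3  3  5  6  8  8 10 11 11 11 11 10  9 10  9  8  8  7  6  5  4  4  3  4  2  2  2  2  2  2  2  2  2  3  2  2  2  3  3  2  2  3  2]
 [ 2  3  2  3  4  3  3  4  5  6  8  8  8  8  8  7  6  5  5  4  3  3  2  2  3  3  3  2  1  2  1  2  2  2  2  3  3  2  2  2  3  2  3  2  2  2]
 [ 3  2  3  3  3  2  2  2  3  2  3  4  5  3  4  3  3  4  3  3  3  3  2  3  3  2  3  3  2  2  2  1  2  2  2  2  2  2  3  3  2  2  1  2  2  2]
 [ 3  3  4  4  3  3  2  2  2  3  3  3  2  2  3  3  3  3  2  2  3  2  2  2  3  3  3  4  3  1  1  2  3  3  3  2  2  3  3  3  2  2  2  2  3  4]
 [ 3  4  2  3  2  2  3  3  3  4  3  3  3  2  3  2  3  2  2  3  3  2  2  2  3  4  3  3  2  2  1  2  3  3  2  2  3  3  3  3  3  2  2  2  3  3]]
```

```bash
python3 - <<'E'
s=open("h.py").read()
i=s.index("def fit2"); s=s[:i]+s[i:].replace('''g=c["img"][y0:y1,x0:x1].min(2).astype(np.float32); g=np.maximum''','''im=c["img"][y0:y1,x0:x1].astype(np.float32); g=im.min(2)
    if dark is None: g=np.clip((im[:,:,1]-im[:,:,2]-3)/7,0,1)
    else: g=np.maximum''')
open("h.py","w").write(s)
E
python3 - <<'E'
from h import *
s=np.load("side3.npy",allow_pickle=True).item(); t=np.load("top3.npy",allow_pickle=True).item()
p0=(.5975,.0064,.4605); z0=.2206-.024
print("side",fit2(s,p0,z0,lambda u,v:u>297,dark=None))
print("top",fit2(t,p0,z0,lambda u,v:(v>152),dark=None))
for dz in(-.003,.003): print(dz,"side",fit2(s,p0,z0+dz,lambda u,v:u>297,dark=None),"top",fit2(t,p0,z0+dz,lambda u,v:(v>152),dark=None))
E
```

```text
side (array([0.60148792, 0.0053983 , 0.45313175]), np.float64(0.10864829160619885))
top (array([ 0.638239  , -0.00744203,  0.8753246 ]), np.float64(0.39663190161424605))
-0.003 side (array([0.60277942, 0.00182727, 0.43953514]), np.float64(0.10600124245689894)) top (array([0.62247978, 0.01068521, 0.48299734]), np.float64(0.42680526532240975))
0.003 side (array([0.60009541, 0.01005772, 0.44685667]), np.float64(0.11195763651744693)) top (array([ 0.63849845, -0.00722101,  0.87748774]), np.float64(0.40380428508040717))
```

Taking rod and hub with the same camera cancels the bias: from where the tier is held, the hub must go about (+23.5, −48.4) mm in the world, which is (−0.5, 53.8) in the tool. I'll move over and come down close to the tip.

>>> drive_tool(deltas=[[[-0.1,9,0,0,0,0],[-0.1,9,0,0,0,0],[-0.1,9,0,0,0,0],[-0.1,9,0,0,0,0],[-0.1,9,0,0,0,0],[0,8.8,0,0,0,0],[0,0,0,0,0,0],[0,0,0,0,0,0]]])

```text
time: 10.98
position: [0.5611, -0.0711, 0.2215]
tool_rot: [0.974, 0.228, 0.002, -0.001]
ft_force: [-0.7, 0.2, -1.0]
grip_width: 0.0452
grip_force: 45.0
```

>>> drive_tool(deltas=[[[0,0,4,0,0,0],[0,0,4,0,0,0],[0,0,4,0,0,0],[0,0,4,0,0,0],[0,0,4,0,0,0],[0,0,4,0,0,0],[0,0,0,0,0,0],[0,0,0,0,0,0]]])

```text
time: 11.65
position: [0.5608, -0.0703, 0.1972]
tool_rot: [0.973, 0.229, 0.002, -0.001]
ft_force: [0.6, -0.2, -1.4]
grip_width: 0.0455
grip_force: 45.0
```

```bash
python3 -c "
from h import *
o=sensors.get_obs()
need(.5366+.0235,-.0238-.0484,0.19,.462);print(o['ft_force'],o['moment'])
t=cam('top');s=cam('side');np.save('top4.npy',t);np.save('side4.npy',s)
y=yaw(o);p0=(o['position'][0]+.07*np.cos(y),o['position'][1]+.07*np.sin(y),y);z0=o['position'][2]-.024
print(p0)
print('side',fit2(s,p0,z0,lambda u,v:u>proj(s,[[*p0[:2],z0+.028]])[0,0]+8,dark=None))
save(s,'side4',(230,130,330,220),7)
"
```

```text
t 11.7 pos [ 0.5608 -0.0703  0.1972] yaw 0.4621 tilt [0.0027 0.0021] shift tool mm [-1.5  1.4  7.2] rows 0.2 q [-0.32  0.51  1.63  0.    1.    0.78]
  turn(tool) [-0.0006 -0.0034  0.0001] shift in turned axes [-1.5  1.4  7.2]
[ 0.61006558 -0.18002583 -1.43857515] [-0.02719343  0.0576187   0.03964246]
(np.float64(0.623452664906434), np.float64(-0.039074526482736245), np.float64(0.46207901546887775))
side (array([ 0.62616913, -0.0421752 ,  0.440002  ]), np.float64(0.10633893501592097))
```

View pics/side4.png

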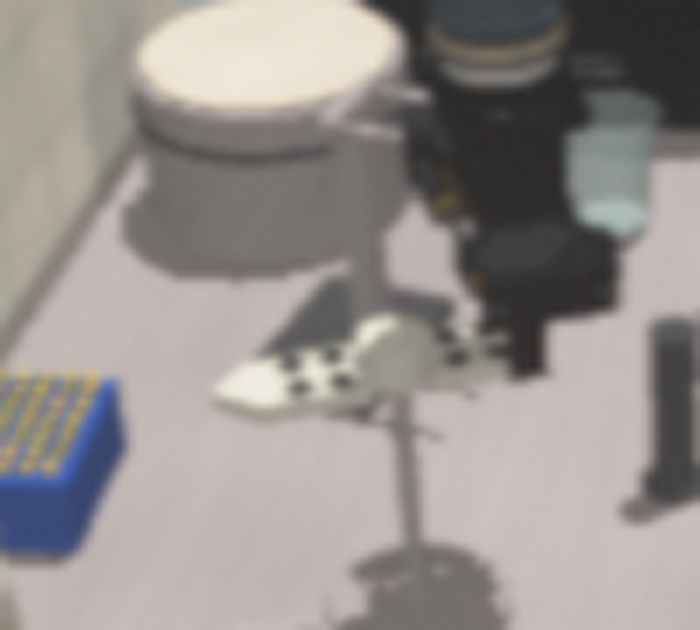

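>>> drive_tool(deltas=[[[-2,1.4,0,0,-0.003,0],[0,0,0,0,0,0],[0,0,3,0,0,0],[0,0,3,0,0,0],[0,0,3,0,0,0],[0,0,3,0,0,0],[0,0,0,0,0,0],[0,0,0,0,0,0]]])

```text
time: 12.42
position: [0.5596, -0.0724, 0.1852]
tool_rot: [0.973, 0.229, 0.0, -0.0]
ft_force: [-0.1, 0.4, -0.8]
grip_width: 0.0453
grip_force: 45.0
```

```bash
python3 -c "
from h import *
o=sensors.get_obs()
need(.5596,-.0724,0.185,.462);print(o['ft_force'],o['moment'])"
```

```text
t 12.4 pos [ 0.5596 -0.0724  0.1852] yaw 0.462 tilt [0.     0.0008] shift tool mm [ 0.  -0.   0.2] rows 0.0 q [-0.33  0.52  1.65  0.    0.97  0.78]
  turn(tool) [-0.0007 -0.0004 -0.    ] shift in turned axes [ 0.  -0.   0.2]
[-0.10078144  0.40894544 -0.84783838] [-0.0602979   0.02087506 -0.00369027]
```

>>> drive_tool(deltas=[[[0,0,3,0,0,0],[0,0,3,0,0,0],[0,0,3,0,0,0],[0,0,3,0,0,0],[0,0,3,0,0,0],[0,0,0,0,0,0],[0,0,0,0,0,0],[0,0,0,0,0,0]]])

```text
time: 13.08
position: [0.5599, -0.0725, 0.1706]
tool_rot: [0.973, 0.229, 0.0, -0.0]
ft_force: [-0.4, 0.9, -0.9]
grip_width: 0.0453
grip_force: 45.0
```

```bash
python3 -c "
from h import *
o=sensors.get_obs()
need(.5596,-.0724,0.170,.462);print(o['ft_force'],o['moment'])
s=cam('side');save(s,'side5',(250,150,330,220),8)"
```

```text
t 13.1 pos [ 0.5599 -0.0725  0.1706] yaw 0.462 tilt [0.0009 0.0005] shift tool mm [-0.2 -0.2  0.6] rows 0.0 q [-0.33  0.54  1.66  0.    0.94  0.78]
  turn(tool) [-0.    -0.001 -0.   ] shift in turned axes [-0.2 -0.2  0.6]
[-0.35733626  0.8677128  -0.94890917] [ 0.02013602  0.05997057 -0.00343744]
```

The underside is 20 mm below the rod tip with no force, so the hole is on the rod. Continue down.

>>> drive_tool(deltas=[[[0,0,8,0,0,0],[0,0,12,0,0,0],[0,0,12,0,0,0],[0,0,12,0,0,0],[0,0,12,0,0,0],[0,0,12,0,0,0],[0,0,0,0,0,0],[0,0,0,0,0,0]]])

```text
time: 13.8
position: [0.5596, -0.0724, 0.1019]
tool_rot: [0.973, 0.229, -0.0, -0.001]
ft_force: [-0.1, -0.8, -1.6]
grip_width: 0.0454
grip_force: 45.0
```

>>> drive_tool(deltas=[[[0,0,10,0,0,0],[0,0,10,0,0,0],[0,0,10,0,0,0],[0,0,10,0,0,0],[0,0,10,0,0,0],[0,0,5,0,0,0],[0,0,0,0,0,0],[0,0,0,0,0,0]]])

```text
time: 14.47
position: [0.5597, -0.0724, 0.047]
tool_rot: [0.973, 0.229, 0.0, -0.0]
ft_force: [-0.4, 0.7, -0.6]
grip_width: 0.0455
grip_force: 45.0
```

```bash
python3 -c "
from h import *
o=sensors.get_obs()
need(.5596,-.0724,0.038,.462);print(o['ft_force'],o['moment'])"
```

```text
t 14.5 pos [ 0.5597 -0.0724  0.047 ] yaw 0.4619 tilt [-0.0002  0.0008] shift tool mm [-0.1 -0.   9. ] rows 0.2 q [-0.33  0.74  1.72  0.    0.68  0.78]
  turn(tool) [-0.0008 -0.0002 -0.0001] shift in turned axes [-0.1 -0.1  9. ]
[-0.40888876  0.68707656 -0.59691059] [-0.03720843  0.15482055 -0.02437944]
```

>>> drive_tool(deltas=[[[0,0,2,0,0,0],[0,0,2,0,0,0],[0,0,2,0,0,0],[0,0,2,0,0,0],[0,0,1,0,0,0],[0,0,0,0,0,0],[0,0,0,0,0,0]]])

```text
time: 15.05
position: [0.5599, -0.0725, 0.0386]
tool_rot: [0.973, 0.229, 0.0, -0.0]
ft_force: [0.2, -0.2, -1.2]
grip_width: 0.0456
grip_force: 45.0
```

```bash
python3 -c "
from h import *
o=sensors.get_obs()
need(.5596,-.0724,0.038,.462);print(o['ft_force'],o['moment'])"
```

```text
t 15.1 pos [ 0.5599 -0.0725  0.0386] yaw 0.462 tilt [0.0008 0.0005] shift tool mm [-0.3 -0.2  0.6] rows 0.0 q [-0.33  0.76  1.73  0.    0.66  0.78]
  turn(tool) [-0.0001 -0.0009  0.    ] shift in turned axes [-0.2 -0.2  0.6]
[ 0.23187238 -0.17965189 -1.18130318] [-0.04795716  0.09055361 -0.007385  ]
```

>>> drive_tool(deltas=[[[0,0,1,0,0,0],[0,0,0,0,0,0],[0,0,0,0,0,0]]])

```text
time: 15.3
position: [0.56, -0.0725, 0.038]
tool_rot: [0.973, 0.229, 0.001, -0.0]
ft_force: [-0.8, 0.3, 3.1]
grip_width: 0.045
grip_force: 45.0
```

>>> drive_tool(deltas=[[[0,0,0,0,0,0],[0,0,0,0,0,0],[0,0,0,0,0,0],[0,0,0,0,0,0],[0,0,-5,0,0,0],[0,0,-15,0,0,0],[0,0,-25,0,0,0],[0,0,-25,0,0,0]]], gripper=100)

```text
time: 15.97
position: [0.5591, -0.0723, 0.1078]
tool_rot: [0.973, 0.229, -0.001, -0.001]
ft_force: [1.3, -0.6, -0.3]
grip_width: 0.0852
grip_force: 0.0
```

>>> drive_tool(deltas=[[[0,0,-25,0,0,0],[0,0,-25,0,0,0],[0,0,-25,0,0,0],[0,0,-25,0,0,0],[0,0,-15,0,0,0],[0,0,-5,0,0,0],[0,0,0,0,0,0]]])

```text
time: 16.55
position: [0.5605, -0.0727, 0.2292]
tool_rot: [0.973, 0.229, 0.002, 0.001]
ft_force: [0.6, 0.2, -0.4]
grip_width: 0.0871
grip_force: 0.0
```

```bash
python3 -c "
from h import *
t=cam('top');s=cam('side')
p,f=fit2(t,(.4763,.4432,-.066),0.); print('A',p,f)
a=p[2]; need(p[0]-.068*np.cos(a),p[1]-.068*np.sin(a),0.2,a)
print('B on rod side',fit2(s,(.622,-.043,.46),.014,dark=None))
a=s['img'][150:230,235:315]; b=t['img'][130:210,290:370]; save(dict(img=np.hstack([a,b])),'mix5',None,5)"
```

```text
A [ 0.4760269   0.44206715 -0.0478842 ] 0.2908167293516457
t 16.6 pos [ 0.5591 -0.0723  0.2268] yaw 0.462 tilt [-0.0007  0.001 ] shift tool mm [  95.6 -530.6   27.5] rows 13.5 q [-0.33  0.47  1.61  0.    1.07  0.78]
  turn(tool) [-1.100e-03  5.000e-04  5.099e-01] shift in turned axes [-175.6 -509.8   26.8]
B on rod side (array([ 0.62231536, -0.04587706,  0.44788067]), np.float64(0.11497045468814651))
```

View pics/mix5.png

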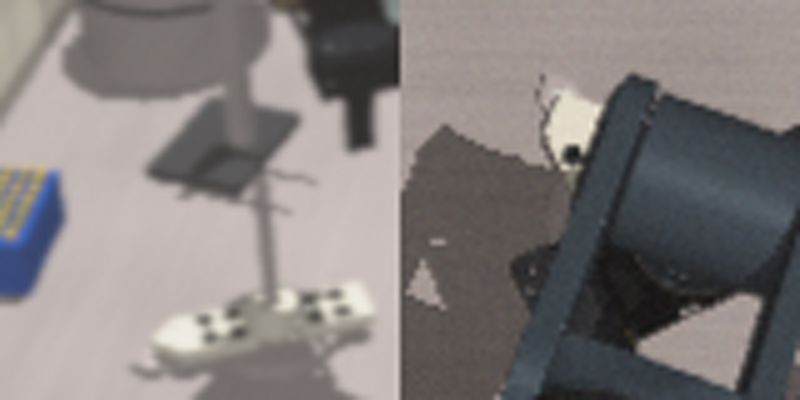

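Tier B is flat on the base with its nose over the tongue. Tier A is still at its start place. Now for A's square end.

>>> drive_tool(deltas=[[[5.3,-15,0,0,0,0],[5.3,-30,0,0,0,0],[5.3,-30,0,0,0,0],[5.3,-30,0,0,0,0],[5.3,-30,0,0,0,0],[5.3,-30,0,0,0,0],[5.3,-30,0,0,0,0],[5.3,-30,0,0,0,0]]])

```text
time: 17.32
position: [0.4957, 0.1489, 0.2258]
tool_rot: [0.973, 0.229, -0.002, -0.0]
ft_force: [0.3, -0.1, 0.7]
grip_width: 0.0871
grip_force: 0.0
```

>>> drive_tool(deltas=[[[5.3,-30,0,0,0,0],[5.3,-30,0,0,0,0],[5.3,-30,0,0,0,0],[5.3,-30,0,0,0,0],[5.3,-30,0,0,0,0],[5.3,-30,0,0,0,0],[5.3,-30,0,0,0,0],[5.3,-30,0,0,0,0]]])

```text
time: 17.98
position: [0.4268, 0.3823, 0.2256]
tool_rot: [0.973, 0.229, -0.002, 0.001]
ft_force: [0.6, 0.6, -0.2]
grip_width: 0.0871
grip_force: 0.0
```

>>> drive_tool(deltas=[[[5.3,-30,0,0,0,0],[5.3,-20,0,0,0,0.0866],[0,-17,0,0,0,0.0866],[0,0,0,0,0,0.0866],[0,0,0,0,0,0.0866],[0,0,0,0,0,0.0866],[0,0,0,0,0,0.0866],[0,0,0,0,0,0]]])

```text
time: 18.65
position: [0.4084, 0.4462, 0.2255]
tool_rot: [1.0, -0.029, -0.001, 0.001]
ft_force: [0.5, 0.1, -0.3]
grip_width: 0.0868
grip_force: 0.0
```

```bash
python3 -c "
from h import *
need(.4081,.4469,.08,-.058)"
```

```text
t 18.6 pos [0.4084 0.4462 0.2255] yaw -0.0589 tilt [-0.0026 -0.0021] shift tool mm [ -0.   -1.  145.5] rows 3.6 q [ 0.65  0.52  1.5  -0.    1.12  2.27]
  turn(tool) [ 0.0022  0.0024 -0.0009] shift in turned axes [ -0.4  -0.7 145.5]
```

>>> drive_tool(deltas=[[[0,0,15,0,0,0],[0,0,25,0,0,0],[0,0,25,0,0,0],[0,0,25,0,0,0],[0,0,25,0,0,0],[0,0,25,0,0,0],[0,0,15,0,0,0],[0,0,5,0,0,0]]])

```text
time: 19.32
position: [0.4072, 0.445, 0.0636]
tool_rot: [1.0, -0.028, -0.003, 0.002]
ft_force: [-0.7, 0.1, 0.2]
grip_width: 0.087
grip_force: 0.0
```

>>> drive_tool(deltas=[[[0,0,0,0,0,0],[0,0,0,0,0,0],[0,0,0,0,0,0]]])

```text
time: 19.57
position: [0.4102, 0.4474, 0.0686]
tool_rot: [1.0, -0.029, 0.001, -0.001]
ft_force: [-0.8, 0.2, 0.3]
grip_width: 0.0866
grip_force: 0.0
```

```bash
python3 -c "
from h import *
need(.4081,.4469,.024,-.058)"
```

```text
t 19.6 pos [0.4102 0.4474 0.0686] yaw -0.057 tilt [0.0024 0.0017] shift tool mm [-2.2  0.7 44.6] rows 1.1 q [ 0.64  0.74  1.61 -0.    0.79  2.27]
  turn(tool) [-0.0018 -0.0023  0.001 ] shift in turned axes [-2.1  0.6 44.6]
```

>>> drive_tool(deltas=[[[0,0,8,0,0,0],[0,0,8,0,0,0],[0,0,8,0,0,0],[0,0,8,0,0,0],[0,0,8,0,0,0],[0,0,0,0,0,0],[0,0,0,0,0,0],[0,0,0,0,0,0]]])

```text
time: 20.23
position: [0.4096, 0.4469, 0.0276]
tool_rot: [1.0, -0.029, 0.0, -0.0]
ft_force: [0.1, -0.7, 0.9]
grip_width: 0.0872
grip_force: 0.0
```

```bash
python3 -c "
from h import *
need(.4081,.4469,.024,-.058)"
```

```text
t 20.2 pos [0.4096 0.4469 0.0276] yaw -0.0576 tilt [0.0008 0.0005] shift tool mm [-1.5  0.1  3.6] rows 0.1 q [ 0.64  0.81  1.62 -0.    0.72  2.27]
  turn(tool) [-0.0005 -0.0007  0.0004] shift in turned axes [-1.5  0.1  3.6]
```

Then grip and lift.

>>> drive_tool(deltas=[[[-1,0,3.3,0,0,0],[0,0,0,0,0,0],[0,0,0,0,0,0]]])

```text
time: 20.48
position: [0.4085, 0.447, 0.0245]
tool_rot: [1.0, -0.029, 0.0, -0.0]
ft_force: [-0.9, 0.0, -0.3]
grip_width: 0.0873
grip_force: 0.0
```

>>> drive_tool(deltas=[[[0,0,0,0,0,0],[0,0,0,0,0,0],[0,0,0,0,0,0],[0,0,0,0,0,0],[0,0,0,0,0,0],[0,0,0,0,0,0],[0,0,0,0,0,0],[0,0,0,0,0,0]]], gripper=0, squeeze=45)

```text
time: 21.15
position: [0.4085, 0.4469, 0.0244]
tool_rot: [1.0, -0.029, 0.0, -0.0]
ft_force: [-0.1, 0.6, 0.1]
grip_width: 0.0451
grip_force: 45.0
```

>>> drive_tool(deltas=[[[0,0,-10,0,0,0],[0,0,-25,0,0,0],[0,0,-30,0,0,0],[0,0,-30,0,0,0],[0,0,-30,0,0,0],[0,0,-30,0,0,0],[0,0,-30,0,0,0],[0,0,-11,0,0,0]]])

```text
time: 21.82
position: [0.4099, 0.4482, 0.2255]
tool_rot: [1.0, -0.029, 0.004, -0.003]
ft_force: [1.2, 0.7, -1.1]
grip_width: 0.0456
grip_force: 45.0
```

>>> drive_tool(deltas=[[[0,0,0,0,0,-0.0866],[0,0,0,0,0,-0.0866],[0,0,0,0,0,-0.0866],[0,0,0,0,0,-0.0866],[0,0,0,0,0,-0.0866],[0,0,0,0,0,-0.0866],[0,0,0,0,0,0],[0,0,0,0,0,0]]])

```text
time: 22.48
position: [0.4079, 0.4464, 0.2197]
tool_rot: [0.974, 0.228, -0.0, 0.0]
ft_force: [-0.6, 0.0, -0.7]
grip_width: 0.0455
grip_force: 45.0
```

```bash
python3 -c "
from h import *
need(.5366,-.0238,.2206,.4605)"
```

```text
t 22.5 pos [0.4079 0.4464 0.2197] yaw 0.4598 tilt [-0.0006 -0.0006] shift tool mm [-93.3 478.5  -0.7] rows 12.2 q [ 0.65  0.53  1.51 -0.    1.1   1.76]
  turn(tool) [ 0.0003  0.0009 -0.0007] shift in turned axes [-93.7 478.5  -0.9]
```

>>> drive_tool(deltas=[[[-3,14,0,0,0,0],[-5.5,28,0,0,0,0],[-5.5,28,0,0,0,0],[-5.5,28,0,0,0,0],[-5.5,28,0,0,0,0],[-5.5,28,0,0,0,0],[-5.5,28,0,0,0,0],[-5.5,28,0,0,0,0]]])

```text
time: 23.15
position: [0.4647, 0.2381, 0.2203]
tool_rot: [0.974, 0.228, 0.0, 0.0]
ft_force: [-0.0, -0.1, -1.1]
grip_width: 0.0456
grip_force: 45.0
```

>>> drive_tool(deltas=[[[-5.5,28,0,0,0,0],[-5.5,28,0,0,0,0],[-5.5,28,0,0,0,0],[-5.5,28,0,0,0,0],[-5.5,28,0,0,0,0],[-5.5,28,0,0,0,0],[-5.5,28,0,0,0,0],[-5.5,28,0,0,0,0]]])

```text
time: 23.82
position: [0.5248, 0.018, 0.2203]
tool_rot: [0.974, 0.228, 0.0, 0.0]
ft_force: [0.7, 0.0, -1.2]
grip_width: 0.0452
grip_force: 45.0
```

>>> drive_tool(deltas=[[[-5.5,28,0,0,0,0],[-2.3,16.5,0,0,0,0],[0,0,0,0,0,0],[0,0,0,0,0,0],[0,0,0,0,0,0],[0,0,0,0,0,0]]])

```text
time: 24.32
position: [0.5372, -0.0222, 0.2201]
tool_rot: [0.973, 0.229, -0.0, -0.001]
ft_force: [0.1, 0.0, -1.2]
grip_width: 0.0455
grip_force: 45.0
```

```bash
python3 -c "
from h import *
need(.5366,-.0238,.2206,.4605)
o=sensors.get_obs(); P=o['position']; y=yaw(o); z0=P[2]-.0244; e=np.array([np.cos(y),np.sin(y)])
t=cam('top');s=cam('side'); p0=(*(P[:2]+.068*e),y); np.save('top6.npy',t);np.save('side6.npy',s)
for n,k,ex,dk in(('side',s,lambda u,v:u>297,None),('top',t,lambda u,v:(v>153)|(u>317)&(v>147.),60)):
    p,f=fit2(k,p0,z0,ex,dark=dk); print(n,p,f,'along,lat mm rel',(p[:2]-p0[:2])@np.c_[e,[-e[1],e[0]]]*1000,'nose',p[:2]+.103*np.array([np.cos(p[2]),np.sin(p[2])]))
print('B earlier: side rel', (np.array([.6015-.5975,.0054-.0064]))@np.c_[e,[-e[1],e[0]]]*1000,'top rel',(np.array([.5995-.5975,.0015-.0064]))@np.c_[e,[-e[1],e[0]]]*1000)
"
```

```text
t 24.3 pos [ 0.5372 -0.0222  0.2201] yaw 0.4625 tilt [-0.0004  0.0009] shift tool mm [-1.3  1.2 -0.5] rows 0.0 q [-0.25  0.44  1.68  0.    1.02  0.86]
  turn(tool) [-0.001  -0.0001  0.002 ] shift in turned axes [-1.3  1.2 -0.5]
side [0.59884761 0.00599131 0.46245713] 0.10693750721728071 along,lat mm rel [-0.2922754  -2.29124699] nose [0.69102839 0.0519446 ]
top [0.59706352 0.00325733 0.48393534] 0.07081583199468297 along,lat mm rel [-3.10884389 -3.94185788] nose [0.68823612 0.05117976]
B earlier: side rel [ 3.13348465 -2.6797899 ] top rel [-0.39660884 -5.27756586]
```

Compared with tier B, held at the same spot, the hole of A sits about 3 mm nearer the gripper. The target TCP is therefore (0.5625, −0.0711).

>>> drive_tool(deltas=[[[0.2,9,0,0,0,0],[0.2,9,0,0,0,0],[0.2,9,0,0,0,0],[0.2,9,0,0,0,0],[0,9,0,0,0,0],[0,9,0,0,0,0],[0,1,0,0,0,0],[0,0,0,0,0,0]]])

```text
time: 25.08
position: [0.5637, -0.0729, 0.2201]
tool_rot: [0.974, 0.228, 0.0, -0.0]
ft_force: [0.3, -1.0, -2.8]
grip_width: 0.0455
grip_force: 45.0
```

>>> drive_tool(deltas=[[[0,0,4,0,0,0],[0,0,4,0,0,0],[0,0,4,0,0,0],[0,0,4,0,0,0],[0,0,4,0,0,0],[0,0,0,0,0,0],[0,0,0,0,0,0],[0,0,0,0,0,0]]])

```text
time: 25.75
position: [0.5635, -0.0719, 0.2003]
tool_rot: [0.973, 0.229, 0.001, -0.0]
ft_force: [-0.7, -0.7, -0.7]
grip_width: 0.0456
grip_force: 45.0
```

```bash
python3 -c "
from h import *
need(.5625,-.0711,.185,.462)"
```

```text
t 25.8 pos [ 0.5635 -0.0719  0.2003] yaw 0.4622 tilt [0.0009 0.0004] shift tool mm [-0.6 -1.1 15.3] rows 0.4 q [-0.32  0.51  1.62  0.    1.01  0.78]
  turn(tool) [ 0.     -0.001   0.0002] shift in turned axes [-0.6 -1.1 15.3]
```

>>> drive_tool(deltas=[[[-0.6,-1.1,0,0,0,0],[0,0,3,0,0,0],[0,0,3,0,0,0],[0,0,3,0,0,0],[0,0,3,0,0,0],[0,0,3,0,0,0],[0,0,0,0,0,0],[0,0,0,0,0,0]]])

```text
time: 26.42
position: [0.5622, -0.0712, 0.1849]
tool_rot: [0.973, 0.229, 0.0, -0.0]
ft_force: [0.4, 0.7, -1.2]
grip_width: 0.0451
grip_force: 45.0
```

>>> drive_tool(deltas=[[[0,0,3,0,0,0],[0,0,3,0,0,0],[0,0,3,0,0,0],[0,0,3,0,0,0],[0,0,0,0,0,0],[0,0,0,0,0,0],[0,0,0,0,0,0]]])

```text
time: 27.0
position: [0.5624, -0.0712, 0.1733]
tool_rot: [0.973, 0.229, 0.0, -0.0]
ft_force: [0.9, -0.1, -0.8]
grip_width: 0.0454
grip_force: 45.0
```

```bash
python3 -c "
from h import *
o=sensors.get_obs();need(.5625,-.0711,.173,.462);print(o['ft_force'],o['moment'])"
```

```text
t 27.0 pos [ 0.5624 -0.0712  0.1733] yaw 0.462 tilt [0.0007 0.0005] shift tool mm [ 0.1 -0.1  0.3] rows 0.0 q [-0.32  0.54  1.65  0.    0.95  0.78]
  turn(tool) [-0.0001 -0.0009 -0.    ] shift in turned axes [ 0.1 -0.1  0.3]
[ 0.94379162 -0.0758688  -0.81369516] [-0.03691403  0.04784811  0.01930723]
```

The tier is on the rod without force. Lower to the first hub, slowly at the end.

>>> drive_tool(deltas=[[[0,0,8,0,0,0],[0,0,14,0,0,0],[0,0,14,0,0,0],[0,0,14,0,0,0],[0,0,14,0,0,0],[0,0,14,0,0,0],[0,0,14,0,0,0],[0,0,6,0,0,0]]])

```text
time: 27.67
position: [0.5621, -0.0711, 0.0734]
tool_rot: [0.973, 0.229, -0.0, -0.0]
ft_force: [-0.2, 0.2, -2.2]
grip_width: 0.0453
grip_force: 45.0
```

>>> drive_tool(deltas=[[[0,0,0,0,0,0],[0,0,2,0,0,0],[0,0,2,0,0,0],[0,0,2,0,0,0],[0,0,2,0,0,0],[0,0,0,0,0,0],[0,0,0,0,0,0],[0,0,0,0,0,0]]])

```text
time: 28.33
position: [0.5626, -0.0712, 0.0675]
tool_rot: [0.973, 0.229, 0.001, -0.0]
ft_force: [-0.7, 0.2, -1.3]
grip_width: 0.0453
grip_force: 45.0
```

```bash
python3 -c "
from h import *
o=sensors.get_obs();need(.5625,-.0711,.0664,.462);print(o['ft_force'],o['moment'])"
```

```text
t 28.3 pos [ 0.5626 -0.0712  0.0675] yaw 0.462 tilt [0.0011 0.0004] shift tool mm [-0.  -0.1  1.1] rows 0.0 q [-0.32  0.71  1.71  0.    0.72  0.78]
  turn(tool) [ 0.0002 -0.0012  0.    ] shift in turned axes [-0.  -0.1  1.1]
[-0.73429891  0.1647225  -1.25327287] [-0.05902369  0.06324671  0.02524579]
```

>>> drive_tool(deltas=[[[0,0,0.7,0,0,0],[0,0,0.7,0,0,0],[0,0,0,0,0,0],[0,0,0,0,0,0]]])

```text
time: 28.67
position: [0.5626, -0.0712, 0.0662]
tool_rot: [0.973, 0.229, 0.001, -0.0]
ft_force: [-0.3, -0.2, 1.9]
grip_width: 0.0456
grip_force: 45.0
```

>>> drive_tool(deltas=[[[0,0,0,0,0,0],[0,0,0,0,0,0],[0,0,0,0,0,0],[0,0,0,0,0,0],[0,0,-5,0,0,0],[0,0,-15,0,0,0],[0,0,-25,0,0,0],[0,0,-25,0,0,0]]], gripper=100)

```text
time: 29.33
position: [0.5617, -0.0709, 0.1361]
tool_rot: [0.973, 0.229, -0.001, -0.001]
ft_force: [0.5, -0.2, 0.6]
grip_width: 0.0852
grip_force: 0.0
```

>>> drive_tool(deltas=[[[0,0,-25,0,0,0],[0,0,-25,0,0,0],[0,0,-25,0,0,0],[0,0,-15,0,0,0],[0,0,-5,0,0,0],[0,0,0,0,0,0],[0,0,0,0,0,0]]])

```text
time: 29.92
position: [0.5618, -0.071, 0.2304]
tool_rot: [0.973, 0.229, 0.0, -0.0]
ft_force: [0.3, 0.5, 0.1]
grip_width: 0.087
grip_force: 0.0
```

```bash
python3 - <<'E'
from h import *
import sys; np.set_printoptions(threshold=sys.maxsize,linewidth=200)
s=cam('side')
print('A on rod side',fit2(s,(.622,-.043,.46),.042,dark=None))
t0=np.load("top0.npy",allow_pickle=True).item(); s0=np.load("side0.npy",allow_pickle=True).item()
print("top sleeve");print(t0["img"][198:224,362:390].mean(2).astype(int))
print("side sleeve now");print(s["img"][172:206,316:338].mean(2).astype(int))
need(.49,-.2,.23)
E
```

```text
A on rod side (array([ 0.61811033, -0.02807654,  0.29212332]), np.float64(0.5097014747704797))
top sleeve
[[161 158 160 161 158 160 159 157 158 158 157 157 159 161 155 159 158 156 155 155 156 159 158 161 157 158 159 159]
 [162 163 160 162 162 158 163 161 161 161 160 164 159 160 158 160 158 156 161 161 159 159 159 159 159 162 162 158]
 [164 164 161 162 166 165 164 164 164 163 165 164 162 164 160 161 163 162 163 160 162 160 164 162 161 157 161 159]
 [165 161 159 160 163 161 164 160 160 160 161 164 164 160 165 160 161 160 165 160 159 157 162 158 160 159 158 161]
 [160 158 159 160 152 148 150 151 158 160 159 160 158 157 160 158 163 156 159 162 162 160 159 159 160 160 162 161]
 [164 165 160 155 109  94  94  93 145 156 163 163 163 163 162 163 162 159 159 161 161 159 160 161 159 158 160 162]
 [164 162 109  94  95  92  89  91  92  91 144 157 152 149 151 154 152 152 152 154 157 159 155 157 156 157 157 156]
 [162 161 111  93  92  90  94  94  91  91  87 138  87  66  66 119 114 112  95 126 148 157 157 159 159 159 158 157]
 [161 165 109  94  92  95  94  90  91  89  69  54  47  68  67  73  75  83 
[... 4563 characters left out ...]
192 192 190 184 170 135  94  74  70  69  71  78  84  92 120 162 185 192 193 192 193 194]
 [192 191 180 157 135 119 103  90  84  81  83  95 110 128 158 182 191 192 192 192 192 193]
 [194 186 161 130 116 113 111 110 109 117 128 146 166 178 186 191 192 192 192 191 192 193]
 [193 186 162 132 117 115 118 128 141 161 175 184 189 191 192 192 192 192 191 191 191 191]
 [193 191 182 159 141 138 144 163 178 187 191 193 192 192 192 192 192 191 191 191 190 191]
 [193 193 192 187 183 181 183 188 192 193 192 194 193 192 192 192 191 191 191 190 190 191]]
t 30.0 pos [ 0.5615 -0.0709  0.2298] yaw 0.462 tilt [-0.0015  0.0012] shift tool mm [-121.5   83.7   -0.3] rows 3.7 q [-0.32  0.47  1.6   0.    1.08  0.78]
```

```bash
python3 - <<'E'
from h import *
t=np.load("top0.npy",allow_pickle=True).item(); s=np.load("side6.npy",allow_pickle=True).item()
p=onz(t,[(379.8,209.25)],.117)[0]; print("sleeve top cam",p, "rod top cam",onz(t,[(335.4,166.95)],.165)[0])
q=p-[.001,-.0041,0]; print("corrected",q)
for x in(p,q): print(proj(s,[[x[0],x[1],z] for z in(.117,.09,.05,.02)]).round(1).tolist())
need(*q[:2],.23)
E
```

```text
sleeve top cam [ 0.49176816 -0.19644409  0.117     ] rod top cam [ 0.62317829 -0.04565049  0.165     ]
corrected [ 0.49076816 -0.19234409  0.117     ]
[[325.4, 176.8], [325.6, 182.1], [325.7, 189.7], [325.8, 195.3]]
[[325.5, 177.3], [325.6, 182.6], [325.8, 190.2], [325.9, 195.8]]
t 30.0 pos [ 0.5615 -0.0709  0.2298] yaw 0.462 tilt [-0.0015  0.0012] shift tool mm [-117.4   77.2   -0.3] rows 3.5 q [-0.32  0.47  1.6   0.    1.08  0.78]
```

>>> drive_tool(deltas=[[[-19.5,13,0,0,0,0],[-19.5,13,0,0,0,0],[-19.5,13,0,0,0,0],[-19.5,13,0,0,0,0],[-19.5,13,0,0,0,0],[-19.5,13,0,0,0,0],[0,0,0,0,0,0],[0,0,0,0,0,0]]])

```text
time: 30.63
position: [0.4914, -0.1936, 0.2294]
tool_rot: [0.974, 0.228, -0.001, -0.001]
ft_force: [-0.0, 0.4, -0.1]
grip_width: 0.0869
grip_force: 0.0
```

>>> drive_tool(deltas=[[[0,0,20,0,0,0],[0,0,20,0,0,0],[0,0,20,0,0,0],[0,0,20,0,0,0],[0,0,0,0,0,0],[0,0,0,0,0,0],[0,0,0,0,0,0],[0,0,0,0,0,0]]])

```text
time: 31.3
position: [0.4934, -0.1932, 0.1518]
tool_rot: [0.973, 0.229, 0.001, 0.001]
ft_force: [0.9, 0.9, 0.3]
grip_width: 0.087
grip_force: 0.0
```

```bash
python3 -c "
from h import *
need(.4908,-.1925,.1,.462)"
```

```text
t 31.3 pos [ 0.4934 -0.1932  0.1518] yaw 0.4626 tilt [ 0.0027 -0.0006] shift tool mm [-2.1 -1.9 51.8] rows 1.3 q [-0.58  0.53  1.76  0.    0.84  0.52]
  turn(tool) [ 0.0018 -0.0021  0.0006] shift in turned axes [-2.  -1.8 51.8]
```

>>> drive_tool(deltas=[[[-1.5,-1,10,0,0,0],[0,0,14,0,0,0],[0,0,14,0,0,0],[0,0,14,0,0,0],[0,0,14,0,0,0],[0,0,0,0,0,0],[0,0,0,0,0,0],[0,0,0,0,0,0]]])

```text
time: 31.97
position: [0.4915, -0.1933, 0.0859]
tool_rot: [0.973, 0.229, 0.001, 0.001]
ft_force: [-0.6, 0.5, 0.9]
grip_width: 0.0869
grip_force: 0.0
```

>>> drive_tool(deltas=[[[0,0,0,0,0,0],[0,0,0,0,0,0],[0,0,0,0,0,0],[0,0,0,0,0,0],[0,0,0,0,0,0],[0,0,0,0,0,0],[0,0,0,0,0,0],[0,0,0,0,0,0]]], gripper=0, squeeze=30)

```text
time: 32.63
position: [0.4907, -0.1929, 0.0847]
tool_rot: [0.973, 0.229, 0.0, -0.0]
ft_force: [-0.3, -0.3, 0.4]
grip_width: 0.0415
grip_force: 0.0
```

>>> drive_tool(deltas=[[[0,0,0,0,0,0],[0,0,0,0,0,0],[0,0,0,0,0,0],[0,0,0,0,0,0],[0,0,0,0,0,0]]])

```text
time: 33.05
position: [0.4907, -0.1929, 0.0846]
tool_rot: [0.973, 0.229, 0.0, -0.0]
ft_force: [-0.7, -0.8, -1.9]
grip_width: 0.0293
grip_force: 30.0
```

```bash
python3 -c "
from h import *
need(.4908,-.1925,.1,.462);o=sensors.get_obs();print(o['grip_width'],o['grip_force'],o['ft_force'])"
```

```text
t 33.0 pos [ 0.4907 -0.1929  0.0846] yaw 0.462 tilt [0.0006 0.0005] shift tool mm [  0.3  -0.3 -15.4] rows 0.4 q [-0.59  0.65  1.81  0.    0.69  0.52]
  turn(tool) [-0.0002 -0.0008 -0.    ] shift in turned axes [  0.3  -0.3 -15.4]
0.029277654788069832 29.98453175479881 [-0.65456728 -0.82373666 -1.94427525]
```

Gripped (29 mm). Now open, turn a quarter and regrip, so that the sleeve is centred on the tool axis both ways.

>>> drive_tool(deltas=[[[0,0,0,0,0,0],[0,0,0,0,0,0],[0,0,0,0,0,0],[0,0,0,0,0,-0.12],[0,0,0,0,0,-0.12],[0,0,0,0,0,-0.12],[0,0,0,0,0,-0.12],[0,0,0,0,0,-0.12]]], gripper=70)

```text
time: 33.72
position: [0.4907, -0.1929, 0.0849]
tool_rot: [0.861, 0.509, 0.0, 0.0]
ft_force: [0.4, 0.1, 0.2]
grip_width: 0.0603
grip_force: 0.0
```

>>> drive_tool(deltas=[[[0,0,0,0,0,-0.12],[0,0,0,0,0,-0.12],[0,0,0,0,0,-0.12],[0,0,0,0,0,-0.12],[0,0,0,0,0,-0.12],[0,0,0,0,0,-0.12],[0,0,0,0,0,-0.12],[0,0,0,0,0,-0.12]]])

```text
time: 34.38
position: [0.4907, -0.1929, 0.0849]
tool_rot: [0.529, 0.849, 0.0, 0.0]
ft_force: [0.6, 0.8, 0.3]
grip_width: 0.0609
grip_force: 0.0
```

>>> drive_tool(deltas=[[[0,0,0,0,0,0],[0,0,0,0,0,0],[0,0,0,0,0,0]]])

```text
time: 34.63
position: [0.4907, -0.1929, 0.0848]
tool_rot: [0.532, 0.847, 0.0, 0.0]
ft_force: [0.8, 0.0, -0.0]
grip_width: 0.0607
grip_force: 0.0
```

>>> drive_tool(deltas=[[[0,0,0,0,0,0],[0,0,0,0,0,0],[0,0,0,0,0,0],[0,0,0,0,0,0],[0,0,0,0,0,0],[0,0,0,0,0,0],[0,0,0,0,0,0],[0,0,0,0,0,0]]], gripper=0, squeeze=45)

```text
time: 35.3
position: [0.4906, -0.1928, 0.0846]
tool_rot: [0.531, 0.847, 0.0, -0.0]
ft_force: [-0.3, 0.4, -0.5]
grip_width: 0.0286
grip_force: 45.0
```

>>> drive_tool(deltas=[[[0,0,0,0,0,0],[0,0,0,0,0,0],[0,0,0,0,0,0]]])

```text
time: 35.55
position: [0.4906, -0.1928, 0.0846]
tool_rot: [0.531, 0.847, 0.0, -0.0]
ft_force: [-1.0, -0.0, -1.9]
grip_width: 0.0294
grip_force: 45.0
```

```bash
python3 -c "
from h import *
need(.56,-.11,.29);o=sensors.get_obs();print(o['grip_width'],o['grip_force'],o['ft_force'])"
```

```text
t 35.5 pos [ 0.4906 -0.1928  0.0846] yaw 2.022 tilt [0.0003 0.0007] shift tool mm [  44.3   98.7 -205.3] rows 5.8 q [-0.59  0.65  1.81  0.    0.69 -1.04]
0.02937676368541926 44.98152328647848 [-1.03080323 -0.01248689 -1.93164397]
```

>>> drive_tool(deltas=[[[0,0,-12,0,0,0],[0,0,-25,0,0,0],[0,0,-30,0,0,0],[0,0,-30,0,0,0],[0,0,-30,0,0,0],[0,0,-30,0,0,0],[0,0,-25,0,0,0],[0,0,-8,0,0,0]]])

```text
time: 36.22
position: [0.4921, -0.1939, 0.2787]
tool_rot: [0.531, 0.847, 0.0, 0.004]
ft_force: [0.5, -1.4, -1.2]
grip_width: 0.029
grip_force: 45.0
```

>>> drive_tool(deltas=[[[0,0,0,0,0,0],[0,0,0,0,0,0],[0,0,0,0,0,0]]])

```text
time: 36.47
position: [0.4894, -0.1922, 0.2727]
tool_rot: [0.531, 0.847, 0.0, -0.002]
ft_force: [-0.3, 0.1, -3.0]
grip_width: 0.029
grip_force: 45.0
```

```bash
python3 -c "
from h import *
need(.622,-.09,.275,2.022)"
```

```text
t 36.5 pos [ 0.4894 -0.1922  0.2727] yaw 2.0219 tilt [-0.0029  0.0029] shift tool mm [ 34.2 163.9  -2.4] rows 4.2 q [-0.59  0.36  1.64  0.    1.14 -1.04]
  turn(tool) [-0.0013 -0.0039 -0.0001] shift in turned axes [ 34.1 163.9  -2.3]
```

>>> drive_tool(deltas=[[[4.3,20.5,0,0,0,0],[4.3,20.5,0,0,0,0],[4.3,20.5,0,0,0,0],[4.3,20.5,0,0,0,0],[4.3,20.5,0,0,0,0],[4.3,20.5,0,0,0,0],[4.3,20.5,0,0,0,0],[4.3,20.5,0,0,0,0]]])

```text
time: 37.13
position: [0.6227, -0.0895, 0.2718]
tool_rot: [0.531, 0.847, -0.0, -0.002]
ft_force: [-0.8, -0.8, -0.8]
grip_width: 0.0289
grip_force: 45.0
```

>>> drive_tool(deltas=[[[0,0,0,0,0,0],[0,0,0,0,0,0],[0,0,0,0,0,0],[0,0,0,0,0,0],[0,0,0,0,0,0],[0,0,0,0,0,0]]])

```text
time: 37.63
position: [0.6226, -0.0911, 0.2748]
tool_rot: [0.531, 0.847, 0.0, -0.0]
ft_force: [0.4, 0.2, -2.4]
grip_width: 0.0288
grip_force: 45.0
```

```bash
python3 - <<'E'
from h import *
import sys; np.set_printoptions(threshold=sys.maxsize,linewidth=220)
need(.622,-.09,.275,2.022)
o=sensors.get_obs(); P=o["position"]; s=cam("side"); np.save("side7.npy",s)
ax=proj(s,[[P[0],P[1],P[2]-.0846+h] for h in(0,.02,.04,.06,.08)]); print("pred sleeve axis px",ax.round(2).tolist())
print("pred rod",proj(s,[[.6219,-.0415,z] for z in(.167,.15,.13,.11,.09,.07)]).round(2).tolist())
g=s["img"].mean(2).astype(int)
u,v=ax[2].astype(int); print(v-14,u-14);print(g[v-14:v+38,u-14:u+16])
E
```

```text
t 37.6 pos [ 0.6226 -0.0911  0.2748] yaw 2.0209 tilt [0.0002 0.0006] shift tool mm [ 1.3 -0.  -0.2] rows 0.0 q [-0.32  0.5   1.39  0.    1.25 -0.77]
  turn(tool) [ 0.0004 -0.0004 -0.0011] shift in turned axes [ 1.3 -0.  -0.2]
pred sleeve axis px [[289.02, 173.18], [288.65, 168.89], [288.28, 164.53], [287.9, 160.11], [287.52, 155.61]]
pred rod [[286.79, 184.8], [287.11, 188.38], [287.49, 192.54], [287.86, 196.63], [288.23, 200.66], [288.59, 204.62]]
150 274
[[107 103 102 105 105  91  67  49  46  51  58  63  64  64  63  62  59  53  47  50  78 117 127 119 112 110 110 110 110 110]
 [ 89  87  89  99 108 104  82  55  47  50  57  62  64  64  64  62  60  54  48  51  79 115 132 133 133 133 132 132 132 132]
 [ 92  95 101 107 113 110  88  59  48  50  57  62  64  63  64  63  60  55  49  60  98 135 157 170 176 177 176 175 175 175]
 [108 110 112 112 114 112  95  69  50  49  58  62  64  64  64  62  60  54  50  69 120 161 181 187 190 190 189 188 187 187]
 [114 114 112 113 114 114 106  81  55  50  57  61  63  64  64  62  59  54  51  75 130 171 187 190 191 190 189 188 188 189]
 [116 113 112 113 115 11
[... 5057 characters left out ...]
191 190 185 160 131 126 150 177 191 194 194 194 193 194 195 195 195 195 195 196 196]
 [190 189 191 191 191 192 192 191 190 191 191 185 161 134 126 149 177 192 195 195 193 194 195 195 195 195 195 197 197 196]
 [188 189 191 190 192 191 191 190 190 191 190 185 165 137 126 144 175 191 195 194 193 194 194 194 195 195 196 196 197 195]
 [188 190 190 190 191 191 190 190 189 190 191 186 164 137 126 143 174 191 194 194 193 194 194 195 195 195 196 197 196 195]
 [188 190 189 190 191 190 189 189 190 191 190 186 166 138 126 142 173 191 195 193 193 194 194 195 195 196 197 197 198 200]
 [188 189 189 188 190 190 189 189 189 190 190 186 168 142 125 135 165 184 190 192 192 193 193 194 197 198 195 192 199 211]]
```

Sleeve and rod in the side view agree with a rod at about (0.622, −0.0415) in robot coordinates. Move over and descend gently.

>>> drive_tool(deltas=[[[7.5,3.5,0,0,0,0],[7.5,3.5,0,0,0,0],[7.5,3.5,0,0,0,0],[7.5,3.5,0,0,0,0],[7.5,3.5,0,0,0,0],[7.5,3.5,0,0,0,0],[0,0,0,0,0,0],[0,0,0,0,0,0]]])

```text
time: 38.35
position: [0.6224, -0.0401, 0.275]
tool_rot: [0.53, 0.848, 0.0, 0.0]
ft_force: [0.4, -0.3, -1.9]
grip_width: 0.029
grip_force: 45.0
```

>>> drive_tool(deltas=[[[0,0,4,0,0,0],[0,0,4,0,0,0],[0,0,4,0,0,0],[0,0,4,0,0,0],[0,0,0,0,0,0],[0,0,0,0,0,0],[0,0,0,0,0,0],[0,0,0,0,0,0]]])

```text
time: 39.02
position: [0.6226, -0.041, 0.2591]
tool_rot: [0.531, 0.847, 0.0, 0.0]
ft_force: [-0.2, 0.4, -1.8]
grip_width: 0.0289
grip_force: 45.0
```

```bash
python3 -c "
from h import *
need(.622,-.0415,.245,2.021)"
```

```text
t 39.0 pos [ 0.6226 -0.041   0.2591] yaw 2.0218 tilt [0.0012 0.0004] shift tool mm [-0.2 -0.8 14.1] rows 0.4 q [-0.24  0.51  1.42  0.    1.21 -0.7 ]
  turn(tool) [0.0013 0.0002 0.0008] shift in turned axes [-0.2 -0.8 14.1]
```

>>> drive_tool(deltas=[[[-0.2,-0.6,0,0,0,0],[0,0,2,0,0,0],[0,0,3,0,0,0],[0,0,3,0,0,0],[0,0,3,0,0,0],[0,0,3,0,0,0],[0,0,0,0,0,0],[0,0,0,0,0,0]]])

```text
time: 39.68
position: [0.622, -0.0414, 0.2446]
tool_rot: [0.531, 0.847, 0.0, 0.0]
ft_force: [0.1, -0.1, -1.4]
grip_width: 0.0289
grip_force: 45.0
```

```bash
python3 -c "
from h import *
need(.622,-.0415,.245,2.021);o=sensors.get_obs();print(o['ft_force'],o['moment'])"
```

```text
t 39.7 pos [ 0.622  -0.0414  0.2446] yaw 2.022 tilt [0.0004 0.0005] shift tool mm [-0.1 -0.  -0.4] rows 0.0 q [-0.25  0.53  1.44  0.    1.18 -0.7 ]
  turn(tool) [ 0.0005 -0.0003  0.001 ] shift in turned axes [-0.1 -0.1 -0.4]
[ 0.11365772 -0.1380128  -1.38677785] [ 0.00417817 -0.1566359  -0.02023589]
```

>>> drive_tool(deltas=[[[0,0,3,0,0,0],[0,0,3,0,0,0],[0,0,3,0,0,0],[0,0,3,0,0,0],[0,0,3,0,0,0],[0,0,3,0,0,0],[0,0,0,0,0,0],[0,0,0,0,0,0]]])

```text
time: 40.35
position: [0.6221, -0.0415, 0.2265]
tool_rot: [0.531, 0.847, 0.0, 0.0]
ft_force: [1.2, -1.5, -3.6]
grip_width: 0.0289
grip_force: 45.0
```

```bash
python3 -c "
from h import *
need(.622,-.0415,.1546,2.021);o=sensors.get_obs();print(o['ft_force'],o['moment'])"
```

```text
t 40.4 pos [ 0.6221 -0.0415  0.2265] yaw 2.0219 tilt [0.0006 0.0002] shift tool mm [ 0.1 -0.1 71.9] rows 1.8 q [-0.25  0.55  1.46  0.    1.14 -0.7 ]
  turn(tool) [0.0006 0.0001 0.0009] shift in turned axes [ 0.1 -0.  71.9]
[ 1.19009166 -1.45449802 -3.58473522] [-3.26452494e-01 -2.96785866e-01 -1.53091368e-04]
```

The sleeve is on the rod with only a light side force. Ease a little towards that force and continue down.

>>> drive_tool(deltas=[[[-0.7,0.1,3,0,0,0],[0,0,8,0,0,0],[0,0,8,0,0,0],[0,0,8,0,0,0],[0,0,8,0,0,0],[0,0,8,0,0,0],[0,0,0,0,0,0],[0,0,0,0,0,0]]])

```text
time: 41.02
position: [0.6222, -0.0418, 0.1831]
tool_rot: [0.531, 0.847, 0.0, -0.001]
ft_force: [0.3, 0.4, -1.7]
grip_width: 0.0287
grip_force: 45.0
```

>>> drive_tool(deltas=[[[0,0,5,0,0,0],[0,0,5,0,0,0],[0,0,5,0,0,0],[0,0,4,0,0,0],[0,0,3,0,0,0],[0,0,2,0,0,0],[0,0,0,0,0,0],[0,0,0,0,0,0]]])

```text
time: 41.68
position: [0.6224, -0.0418, 0.1598]
tool_rot: [0.531, 0.847, 0.0, -0.0]
ft_force: [-0.5, 0.5, -1.7]
grip_width: 0.0292
grip_force: 45.0
```

```bash
python3 -c "
from h import *
need(.622,-.0415,.1546,2.021);o=sensors.get_obs();print(o['ft_force'],o['moment'])"
```

```text
t 41.7 pos [ 0.6224 -0.0418  0.1598] yaw 2.022 tilt [0.0004 0.0006] shift tool mm [ 0.4 -0.2  5.2] rows 0.1 q [-0.25  0.63  1.51  0.    1.   -0.7 ]
  turn(tool) [ 0.0006 -0.0004  0.001 ] shift in turned axes [ 0.4 -0.2  5.2]
[-0.47285579  0.51362153 -1.69367786] [ 0.02075682 -0.13280946 -0.03854052]
```

>>> drive_tool(deltas=[[[0,0,1.5,0,0,0],[0,0,1.5,0,0,0],[0,0,1.5,0,0,0],[0,0,1,0,0,0],[0,0,0.5,0,0,0],[0,0,0,0,0,0],[0,0,0,0,0,0],[0,0,0,0,0,0]]])

```text
time: 42.35
position: [0.6225, -0.0419, 0.1546]
tool_rot: [0.531, 0.847, 0.0, 0.0]
ft_force: [-2.2, 0.0, 4.6]
grip_width: 0.0288
grip_force: 45.0
```

>>> drive_tool(deltas=[[[0,0,0,0,0,0],[0,0,0,0,0,0],[0,0,0,0,0,0],[0,0,0,0,0,0],[0,0,0,0,0,0],[0,0,0,0,0,0]]], gripper=100)

```text
time: 42.85
position: [0.6225, -0.0418, 0.1537]
tool_rot: [0.531, 0.847, 0.0, 0.0]
ft_force: [-0.3, 1.0, -0.5]
grip_width: 0.0612
grip_force: 0.0
```

>>> drive_tool(deltas=[[[0,0,-10,0,0,0],[0,0,-25,0,0,0],[0,0,-25,0,0,0],[0,0,-25,0,0,0],[0,0,-20,0,0,0],[0,0,-10,0,0,0],[0,0,0,0,0,0],[0,0,0,0,0,0]]])

```text
time: 43.52
position: [0.6222, -0.0418, 0.2692]
tool_rot: [0.531, 0.847, 0.001, 0.0]
ft_force: [-0.2, 1.0, -0.2]
grip_width: 0.0869
grip_force: 0.0
```

```bash
python3 - <<'E'
from h import *
import sys; np.set_printoptions(threshold=sys.maxsize,linewidth=260)
c=cam("top"); np.save("top8.npy",c)
print(c["img"][206:242,400:456].mean(2).astype(int))
E
```

```text
[[158 156 157 155 157 157 158 159 158 159 159 158 159 161 160 157 160 162 159 157 161 159 163 161 160 160 159 160 160 159 160 161 160 160 157 161 160 159 158 160 160 162 161 162 163 162 161 163 163 160 163 162 162 160 162 161]
 [155 156 156 158 157 157 157 156 158 154 157 158 159 158 156 158 159 159 158 158 158 159 162 160 161 157 159 159 161 161 156 161 159 159 157 161 162 159 160 160 154 160 161 159 162 159 160 160 160 162 161 161 161 161 164 160]
 [155 157 158 156 153 156 156 155 157 153 150 149 149 150 157 157 154 158 160 156 156 157 158 157 157 160 157 160 159 159 154 159 157 159 157 156 154 157 158 159 159 157 159 159 160 158 157 157 157 155 161 161 160 163 160 160]
 [154 152 155 156 156 157 157 154 156 106  85  90  91  86 142 150 137 164 164 154 158 157 159 157 158 158 158 159 158 157 156 156 159 160 159 158 161 158 160 163 161 160 156 157 159 161 158 160 160 160 160 160 163 161 160 161]
 [154 156 157 155 157 151 154 154 153 108 101  95  89  91  75  90 167 204 173 143 155 159 157 158 159 159 160 157 158 158 158 160 160 160 161 158 157 159 157 161 163 157 160 159 161 162 163 16
[... 6372 characters left out ...]
4 156 158 157 155]
 [159 155 154 154 152 155 159 159 158 154 158 158 157 159 159 164 160 160 162 159 162 159 161 162 161 161 163 163 160 164 164 160 162 160 162 161 161 144 132 146 146 138 155 149 158 158 159 160 158 155 159 158 157 157 155 160]
 [161 158 157 157 158 157 159 157 155 158 157 154 158 159 158 158 160 156 157 159 159 158 158 162 158 160 161 162 159 159 162 158 162 161 159 160 159 158 160 161 156 162 158 156 158 160 158 160 159 158 157 159 157 160 156 159]
 [158 157 156 159 159 159 158 155 158 156 158 158 158 158 156 159 157 160 155 161 160 158 160 159 158 159 157 160 159 160 158 155 159 158 155 153 155 154 154 155 157 156 154 155 156 159 153 157 155 156 154 157 156 156 155 158]]
```

The bar runs in the image from about (417,218) to (451,228), with its centre at about (434.5,223.4). Compute the basket grasp and the seat.

```bash
python3 - <<'E'
from h import *
t=np.load("top0.npy",allow_pickle=True).item(); b=np.array([-.001,.0041,0])
e=onz(t,[(417.5,218.6),(451.3,228),(434.4,223.4)],.12)+b; d=e[0]-e[1]; print("bar",e.round(4).tolist(),"len",np.linalg.norm(d),"yaw of bar",np.arctan2(d[1],d[0]))
cr=lambda u,v:((u+.5)/4.2-.5+310,(v+.5)/4.2-.5+120)
pr=onz(t,[cr(443,75),cr(420,190),cr(513,88),cr(490,205)],.194)+b; print(pr.round(4).tolist())
d=(pr[1]-pr[0]+pr[3]-pr[2])/2; u=d[:2]/np.linalg.norm(d[:2]); print("toward robot",u,"hook yaw",np.arctan2(-u[1],-u[0]))
tips=onz(t,[cr(420,190),cr(491,207)],.21).mean(0)+b; print("tips",tips,"seat",tips[:2]-u*.046)
print(t["img"][130:176,384:440].mean(2).astype(int)[36:]) if 0 else None
need(e[2][0],e[2][1],.25,-1.86)
E
```

```text
bar [[0.4617, -0.3164, 0.12], [0.4326, -0.4273, 0.12], [0.4468, -0.3719, 0.12]] len 0.11470395533360814 yaw of bar 1.3145110238095283
[[0.7154, -0.2916, 0.194], [0.6275, -0.2743, 0.194], [0.7063, -0.3442, 0.194], [0.617, -0.3266, 0.194]]
toward robot [-0.98115166  0.19323928] hook yaw -0.19446258816168452
tips [ 0.6186944  -0.29701215  0.21      ] seat [ 0.66382738 -0.30590115]
t 43.6 pos [ 0.6216 -0.0417  0.268 ] yaw 2.022 tilt [-0.0011  0.0009] shift tool mm [-221.  -301.3   17.9] rows 9.4 q [-0.25  0.5   1.41  0.    1.23 -0.7 ]
  turn(tool) [ 1.3000e-03 -1.3000e-03 -2.4012e+00] shift in turned axes [366.4  73.4  18. ]
```

>>> drive_tool(deltas=[[[-10,-13,0,0,0,0],[-20,-27,0,0,0,0],[-20,-27,0,0,0,0],[-20,-27,0,0,0,0],[-20,-27,0,0,0,0],[-20,-27,0,0,0,0],[-20,-27,0,0,0,0],[-20,-27,0,0,0,0]]])

```text
time: 44.23
position: [0.5042, -0.2656, 0.2667]
tool_rot: [0.531, 0.847, 0.001, -0.002]
ft_force: [-0.5, -0.7, -0.3]
grip_width: 0.0867
grip_force: 0.0
```

>>> drive_tool(deltas=[[[-20,-27,0,0,0,0],[-20,-27,0,0,0,0],[-20,-27,0,0,0,0],[-11,-18,0,0,0,0.1187],[0,0,0,0,0,0.1187],[0,0,0,0,0,0.1187],[0,0,0,0,0,0.1187],[0,0,0,0,0,0.1187]]])

```text
time: 44.9
position: [0.4468, -0.3715, 0.2664]
tool_rot: [0.758, 0.652, 0.001, -0.002]
ft_force: [0.6, -0.3, -0.4]
grip_width: 0.0872
grip_force: 0.0
```

>>> drive_tool(deltas=[[[0,0,15,0,0,0.1187],[0,0,25,0,0,0],[0,0,25,0,0,0],[0,0,15,0,0,0],[0,0,10,0,0,0],[0,0,0,0,0,0],[0,0,0,0,0,0],[0,0,0,0,0,0]]])

```text
time: 45.57
position: [0.4483, -0.3724, 0.1791]
tool_rot: [0.793, 0.609, 0.0, 0.001]
ft_force: [-0.2, 0.1, 0.2]
grip_width: 0.087
grip_force: 0.0
```

```bash
python3 -c "
from h import *
need(.4468,-.372,.118,1.31)"
```

```text
t 45.6 pos [ 0.4483 -0.3724  0.1791] yaw 1.3099 tilt [ 0.0015 -0.0003] shift tool mm [-0.  -1.6 61.1] rows 1.5 q [-0.89  0.55  1.6   0.    0.98 -0.62]
  turn(tool) [ 0.0015 -0.0001 -0.0001] shift in turned axes [-0.  -1.5 61.1]
```

>>> drive_tool(deltas=[[[0,-1,10,0,0,0],[0,0,15,0,0,0],[0,0,15,0,0,0],[0,0,12,0,0,0],[0,0,8,0,0,0],[0,0,0,0,0,0],[0,0,0,0,0,0],[0,0,0,0,0,0]]])

```text
time: 46.23
position: [0.4474, -0.3722, 0.1194]
tool_rot: [0.793, 0.609, 0.0, 0.001]
ft_force: [-0.4, 0.8, 0.1]
grip_width: 0.0873
grip_force: 0.0
```

>>> drive_tool(deltas=[[[0,0,0,0,0,0],[0,0,0,0,0,0],[0,0,0,0,0,0],[0,0,0,0,0,0],[0,0,0,0,0,0],[0,0,0,0,0,0],[0,0,0,0,0,0],[0,0,0,0,0,0]]], gripper=0, squeeze=45)

```text
time: 46.9
position: [0.447, -0.3717, 0.1187]
tool_rot: [0.793, 0.609, 0.0, 0.0]
ft_force: [-0.1, -0.1, 0.5]
grip_width: 0.0415
grip_force: 0.0
```

>>> drive_tool(deltas=[[[0,0,0,0,0,0],[0,0,0,0,0,0],[0,0,0,0,0,0],[0,0,0,0,0,0],[0,0,0,0,0,0],[0,0,0,0,0,0]]])

```text
time: 47.4
position: [0.447, -0.3716, 0.1185]
tool_rot: [0.793, 0.609, 0.001, -0.0]
ft_force: [0.2, 0.4, -1.2]
grip_width: 0.0088
grip_force: 44.8
```

```bash
python3 -c "
from h import *
need(.4468,-.372,.118,1.31);o=sensors.get_obs();print(o['grip_width'],o['grip_force'],o['ft_force'])"
```

```text
t 47.4 pos [ 0.447  -0.3716  0.1185] yaw 1.3097 tilt [0.0007 0.0008] shift tool mm [-0.4 -0.   0.5] rows 0.0 q [-0.89  0.64  1.65  0.    0.85 -0.63]
  turn(tool) [ 0.0004 -0.001  -0.0003] shift in turned axes [-0.4 -0.   0.5]
0.008812665973468957 44.84943866729736 [ 0.19237426  0.3886072  -1.2318321 ]
```

>>> drive_tool(deltas=[[[0,0,-8,0,0,0],[0,0,-20,0,0,0],[0,0,-25,0,0,0],[0,0,-25,0,0,0],[0,0,-20,0,0,0],[0,0,-12,0,0,0],[0,0,-7,0,0,0],[0,0,0,0,0,0]]])

```text
time: 48.07
position: [0.4474, -0.3723, 0.2376]
tool_rot: [0.793, 0.609, 0.001, 0.002]
ft_force: [0.2, -1.1, -0.8]
grip_width: 0.0086
grip_force: 44.8
```

>>> drive_tool(deltas=[[[0,0,0,0,0,-0.033],[0,0,0,0,0,-0.033],[0,0,0,0,0,0],[0,0,0,0,0,0]]])

```text
time: 48.4
position: [0.4464, -0.3712, 0.2345]
tool_rot: [0.773, 0.635, 0.0, -0.001]
ft_force: [0.4, -0.6, -2.4]
grip_width: 0.0087
grip_force: 44.8
```

```bash
python3 -c "
from h import *
need(.546,-.283,.235,1.376);need(.664,-.306,.235)"
```

```text
t 48.4 pos [ 0.4464 -0.3712  0.2345] yaw 1.375 tilt [-0.0008  0.0023] shift tool mm [105.9  80.5  -0.3] rows 3.3 q [-0.89  0.48  1.56  0.    1.11 -0.69]
  turn(tool) [-0.0012 -0.0021 -0.001 ] shift in turned axes [105.8  80.6  -0.5]
t 48.4 pos [ 0.4464 -0.3712  0.2345] yaw 1.375 tilt [-0.0008  0.0023] shift tool mm [106.3 200.7  -0.5] rows 5.7 q [-0.89  0.48  1.56  0.    1.11 -0.69]
```

>>> drive_tool(deltas=[[[10,8,0,0,0,0],[19,14.5,0,0,0,0],[19,14.5,0,0,0,0],[19,14.5,0,0,0,0],[19,14.5,0,0,0,0],[14,10,0,0,0,0],[6,4.5,0,0,0,0],[0,0,0,0,0,0]]])

```text
time: 49.07
position: [0.5478, -0.2814, 0.2353]
tool_rot: [0.772, 0.636, 0.001, -0.0]
ft_force: [-0.9, 0.3, -2.0]
grip_width: 0.0083
grip_force: 44.8
```

>>> drive_tool(deltas=[[[0,8,0,0,0,0],[0,20,0,0,0,0],[0,20,0,0,0,0],[0,20,0,0,0,0],[0,20,0,0,0,0],[0,20,0,0,0,0],[0,9,0,0,0,0],[0,3,0,0,0,0]]])

```text
time: 49.73
position: [0.6653, -0.3084, 0.2352]
tool_rot: [0.773, 0.634, 0.001, 0.001]
ft_force: [-0.0, -0.7, -2.2]
grip_width: 0.009
grip_force: 44.8
```

>>> drive_tool(deltas=[[[0,0,0,0,0,0],[0,0,0,0,0,0],[0,0,0,0,0,0],[0,0,0,0,0,0]]])

```text
time: 50.07
position: [0.6633, -0.3067, 0.236]
tool_rot: [0.773, 0.635, 0.0, -0.0]
ft_force: [-0.4, -0.6, -1.7]
grip_width: 0.0083
grip_force: 44.8
```

```bash
python3 -c "
from h import *
need(.664,-.306,.2025,1.376);o=sensors.get_obs();print(o['ft_force'])
t=cam('top');s=cam('side');np.save('top9.npy',t);np.save('side9.npy',s)
a=t['img'][110:190,370:450]; b=s['img'][115:195,250:330]; save(dict(img=np.hstack([a,b])),'mix9',None,5)
print('bar px top',proj(t,[[.664,-.306,.231]]),'side',proj(s,[[.664,-.306,.231]]))"
```

```text
t 50.1 pos [ 0.6633 -0.3067  0.236 ] yaw 1.3751 tilt [0.0001 0.0007] shift tool mm [ 0.8  0.6 33.5] rows 0.8 q [-0.59  0.69  1.14  0.    1.31 -0.39]
  turn(tool) [-0.0001 -0.0007 -0.0009] shift in turned axes [ 0.8  0.6 33.5]
[-0.3736059  -0.5906252  -1.65268161]
bar px top [[421.28360136 151.43445767]] side [[290.07414348 139.29849224]]
```

View pics/mix9.png

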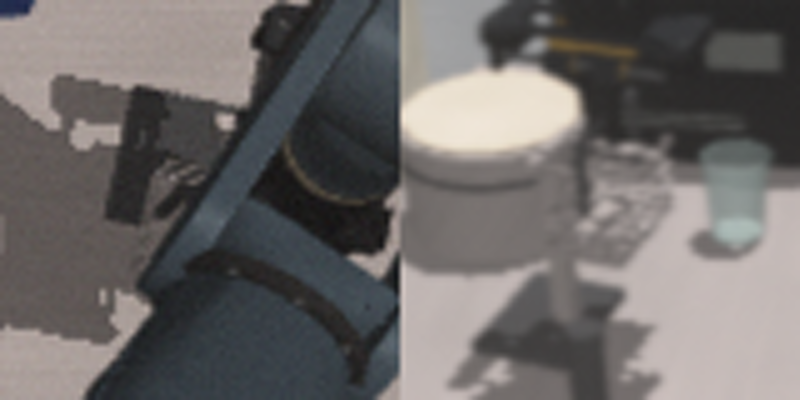

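The arm hides the hook in the top half. In the side half, the basket hangs just in front of the post (post at about (570,230) in the crop, basket at about (620,200)), clear of it, with no side force. Lower onto the prongs.

>>> drive_tool(deltas=[[[0.8,0,4,0,0,0],[0,0,5,0,0,0],[0,0,5,0,0,0],[0,0,5,0,0,0],[0,0,5,0,0,0],[0,0,3,0,0,0],[0,0,0,0,0,0],[0,0,0,0,0,0]]])

```text
time: 50.83
position: [0.6642, -0.3057, 0.2084]
tool_rot: [0.773, 0.635, 0.0, -0.0]
ft_force: [0.2, -0.4, -1.9]
grip_width: 0.0087
grip_force: 44.8
```

>>> drive_tool(deltas=[[[0,0,2,0,0,0],[0,0,1.5,0,0,0],[0,0,1.5,0,0,0],[0,0,1,0,0,0],[0,0,0,0,0,0],[0,0,0,0,0,0],[0,0,0,0,0,0]]])

```text
time: 51.42
position: [0.6644, -0.3058, 0.2029]
tool_rot: [0.773, 0.635, 0.0, 0.0]
ft_force: [1.0, -0.1, -1.6]
grip_width: 0.0087
grip_force: 44.8
```

```bash
python3 -c "
from h import *
need(.664,-.306,.2025,1.376);o=sensors.get_obs();print(o['ft_force'],o['moment'])"
```

```text
t 51.4 pos [ 0.6644 -0.3058  0.2029] yaw 1.3758 tilt [0.0009 0.0004] shift tool mm [-0.2 -0.4  0.4] rows 0.0 q [-0.58  0.72  1.17  0.    1.25 -0.39]
  turn(tool) [ 0.0008 -0.0005 -0.0002] shift in turned axes [-0.2 -0.4  0.4]
[ 1.03480888 -0.05448382 -1.61459687] [-0.03524582 -0.08689419  0.01839818]
```

>>> drive_tool(deltas=[[[0,0,0.7,0,0,0],[0,0,0.7,0,0,0],[0,0,0,0,0,0],[0,0,0,0,0,0]]])

```text
time: 51.75
position: [0.6645, -0.3059, 0.2022]
tool_rot: [0.773, 0.635, 0.001, 0.001]
ft_force: [-0.2, 0.4, 1.1]
grip_width: 0.0085
grip_force: 44.8
```

```bash
python3 -c "
from h import *
need(.664,-.306,.2025,1.376);o=sensors.get_obs();print(o['ft_force'],o['moment'])"
```

```text
t 51.8 pos [ 0.6645 -0.3059  0.2022] yaw 1.3758 tilt [ 0.0016 -0.0001] shift tool mm [-0.2 -0.5 -0.3] rows 0.0 q [-0.58  0.72  1.17  0.    1.25 -0.39]
  turn(tool) [ 0.0016 -0.0002 -0.0002] shift in turned axes [-0.2 -0.5 -0.3]
[-0.24454458  0.41877825  1.05715098] [0.07799337 0.01697233 0.01382279]
```

Contact is at the expected height. Open part-way, because the post is near, and rise.

>>> drive_tool(deltas=[[[0,0,0,0,0,0],[0,0,0,0,0,0],[0,0,0,0,0,0],[0,0,0,0,0,0],[0,0,-4,0,0,0],[0,0,-10,0,0,0],[0,0,-15,0,0,0],[0,0,-20,0,0,0]]], gripper=40)

```text
time: 52.42
position: [0.6637, -0.3055, 0.2501]
tool_rot: [0.773, 0.635, 0.0, -0.001]
ft_force: [-0.6, -0.4, -1.0]
grip_width: 0.0344
grip_force: 0.0
```

>>> drive_tool(deltas=[[[0,0,-25,0,0,0],[0,0,-20,0,0,0],[0,-30,0,0,0,0],[0,-40,0,0,0,0],[0,-40,0,0,0,0],[0,-40,0,0,0,0],[0,-40,0,0,0,0],[0,-20,0,0,0,0]]])

```text
time: 53.08
position: [0.4541, -0.2633, 0.2961]
tool_rot: [0.773, 0.635, -0.0, -0.001]
ft_force: [-0.1, 0.0, 0.6]
grip_width: 0.035
grip_force: 0.0
```

>>> drive_tool(deltas=[[[-40,0,0,0,0,0],[-40,0,0,0,0,0],[-40,0,0,0,0,0],[-40,0,0,0,0,0],[0,0,0,0,0,0],[0,0,0,0,0,0],[0,0,0,0,0,0],[0,0,0,0,0,0]]])

```text
time: 53.75
position: [0.4275, -0.4209, 0.2956]
tool_rot: [0.772, 0.635, 0.001, -0.0]
ft_force: [-0.2, 0.5, 0.7]
grip_width: 0.0351
grip_force: 0.0
```

```bash
python3 - <<'E'
from h import *
import sys; np.set_printoptions(threshold=sys.maxsize,linewidth=260)
t=cam('top');s=cam('side');np.save('top10.npy',t);np.save('side10.npy',s)
o=sensors.get_obs(); print(o["position"],o["grip_width"],o["ft_force"])
p=(.6225-.001+.002,-.0416-.0041,.46)
for z in(.014,.042): print("pred nose top px",z,proj(t,place([(.103,0,.006)],*p,z)))
print("tiers top px check (upper)",fit2(t,(.6225,-.045,.462),.042))
e=[[.6637+.055*np.cos(1.376)*k+.001,-.306+.055*np.sin(1.376)*k-.0041,.204] for k in(-1,0,1)]
print("bar pred top",proj(t,e).round(1).tolist())
print(t["img"][126:180,396:448].mean(2).astype(int))
E
```

```text
[ 0.42769209 -0.42067408  0.2955605 ] 0.03493791765301864 [ 0.50418641 -0.46286148  0.06614827]
pred nose top px 0.014 [[321.83707544 148.16012672]]
pred nose top px 0.042 [[321.8207809 146.4552515]]
tiers top px check (upper) (array([ 0.62414939, -0.04464442,  0.46570021]), np.float64(0.402932773234728))
bar pred top [[437.8, 156.6], [420.5, 153.0], [403.2, 149.4]]
[[166 161 158 158 164 164 167 165 164 164 167 166 165 164 167 167 166 164 167 165 166 165 162 165 165 164 165 163 167 166 164 166 164 166 163 166 166 167 166 162 118  93  92  93  91  93  81  66  69  68  65  67]
 [130  85  85  98 121 150 156 155 157 155 160 164 162 162 166 162 163 164 163 164 164 166 164 169 162 166 163 165 168 168 162 166 166 165 167 163 167 163 165 166 166 119  97  92  92  95  82  74  67  67  70  68]
 [ 84  71  74  73  75  76  87  85 118 118 154 161 159 161 166 169 164 166 168 168 170 169 168 169 165 167 168 168 170 171 170 171 170 167 168 167 167 166 168 169 168 169 109  95  94  96  94  73  68  64  69  70]
 [ 65  72  70  74  75  74  73  72  75  77 101  87 122 125 150 155 156 158 162 166 163 162 165 165 
[... 9963 characters left out ...]
4 162 160 159 161 161 162 161 158 160 163 161 161 164 161 161 162]
 [166 165 168 165 165 166 166 164 165 164 166 169 169 167 165 162 165 167 164 165 164 166 164 165 168 165 166 162 167 163 164 167 168 165 167 166 165 166 166 167 168 167 163 169 168 167 167 167 166 167 165 167]
 [165 165 165 165 163 166 164 167 165 167 163 164 165 164 161 166 163 164 165 167 161 163 163 168 160 166 163 164 163 165 164 164 165 167 164 165 166 165 166 166 166 163 166 168 167 167 166 164 168 168 167 166]
 [164 161 166 164 161 164 161 161 161 162 165 162 161 165 160 164 162 168 163 165 163 165 167 164 166 162 163 164 166 165 166 165 166 164 165 164 163 166 164 163 165 164 167 165 164 165 165 165 165 165 168 162]]
```

The bar's dark band runs from about (403,150) to (438,157), as predicted for the seat, and it crosses both bright prongs at about columns 413 and 430. One last numeric check of sleeve and tiers in the side view.

```bash
python3 - <<'E'
from h import *
import sys; np.set_printoptions(threshold=sys.maxsize,linewidth=260)
s=np.load('side10.npy',allow_pickle=True).item(); x=[.6225+.001,-.0416]
print("pred sleeve top/bottom",proj(s,[[*x,z] for z in(.187,.15,.11,.07,.042,.014)]).round(1).tolist())
for z in(.042,.014): print("nose",proj(s,place([(.103,0,.006),(-.08,0,.006)],*x,.462,z)).round(1).tolist())
print(s["img"][176:216,276:302].mean(2).astype(int))
im=s["img"].astype(int); print(((im[:,:,1]-im[:,:,2])>6)[196:226,250:325].astype(int).astype(str).tolist().__len__()); 
for r in ((im[:,:,1]-im[:,:,2])>6)[196:226,250:325]: print("".join(".#"[int(v)] for v in r))
E
```

```text
pred sleeve top/bottom [[286.0, 180.5], [286.7, 188.3], [287.5, 196.6], [288.2, 204.6], [288.7, 210.0], [289.2, 215.4]]
nose [[263.9, 213.9], [307.3, 205.0]]
nose [[264.7, 219.3], [307.6, 210.4]]
[[ 89  88  89  92 103 111 113 110 107 101  91  78  70  66  64  66  85 127 163 179 182 182 182 182 182 181]
 [ 88  88  88  90  99 108 111 111 107 100  86  71  65  64  65  68  94 136 164 176 180 181 181 180 180 180]
 [ 88  85  83  84  89 100 108 109 104  96  86  77  73  70  69  80  98 117 132 153 165 168 168 168 169 175]
 [ 84  76  69  70  74  83  93  98  95  91  88  85  85  81  81  92 102 107 110 121 126 127 127 127 133 155]
 [ 75  67  63  63  64  70  77  86  88  89  88  88  86  85  88  97 105 107 107 106 106 107 107 106 114 137]
 [ 66  64  63  65  67  71  76  81  84  86  86  85  83  82  87  98 106 108 107 106 106 106 107 110 128 155]
 [ 63  64  67  70  77  78  73  72  76  78  79  78  73  71  81  97 105 107 107 106 106 106 110 127 154 175]
 [ 64  69  78  82  81  74  67  65  67  69  70  69  66  68  79  97 106 107 107 106 106 110 127 154 175 183]
 [ 71  78  83  83  76  67  63  62  63  66  65  6
[... 4959 characters left out ...]
................
................#########....###.##########................................
................##########..##########.....................................
................####################.......................................
.................################..........................................
...................#########...............................................
...........................................................................
...........................................................................
...........................................................................
...........................................................................
```

Sleeve is upright on the stack, with its flange on the upper hub at row 205, and both tiers are aligned. Handing in.

```bash
python3 -c "
from rig import ticket
print(ticket.hand_in())"
```

```text
the job is handed in; nothing more can be done
None
```

Job handed in, verdict not shown: by my own checks, both tiers present are down on the rod with points along the tongue, the sleeve rests on the stack, and the basket hangs across both prongs.

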